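# Lock a power module into a receiver chassis

### The arm

A 6-joint arm with a two-finger parallel gripper is mounted at the origin on the work surface. World frame = base frame: x ahead of the robot, y to its left, z up, the work surface at z = 0. Lengths are in m, angles in rad, forces in N, time in s.
With the tool pointing down it reaches from about 0.35 to 0.975 m from the base axis. Payload 4.9 kg.
Tool frame: the origin (TCP) lies midway between the tips of the shut fingers; the grasp point (between the pads) lies 19 mm behind it; z points along the fingers, y is the direction in which the jaws open and shut (so a half turn about z gives the same grasp; the last joint's range is limited). The gripper opens to 85 mm and grips with 20 to 120 N. Pads are 22 mm wide; open, the fingers measure 114 mm over their backs; the gripper's body (76 mm by 85 mm) begins 54 mm behind the grasp point. The pads swing forward as they close: fully open they stand 13 mm farther back than shut.
Start: joints at [1.131, 0.053, 1.613, -0, 1.476, -0.119], TCP at [0.197, 0.593, 0.231] pointing down, gripper open.
Joint ranges: [-3.01, 3.01], [-1.01, 2.22], [0.06, 2.58], [-1.02, 4.17], [0.09, 2.62], [-3.14, 3.14]. Speed limits (rad/s): [2.57, 2.57, 3.14, 3.14, 3.14, 3.14].

### API

Orientations are given as a unit quaternion [w, x, y, z].
In Python, from plant import manip gives the robot as it stands. The module is installed in compiled form; this text tells all that it offers.
- The arm moves only by the tool move_arm, never from a script. Its argument "rows" is a list of rows, each an object of numbers: "tx", "ty", "tz": the shift along the tool's x, y, z in m; "ax", "ay", "az": the turn, a rotation vector about the tool's x, y, z in degrees; "jaw": the closure in counts, from 0 (fully open) to 255 (shut). In form: [{"tx": .., "ty": .., "tz": .., "ax": .., "ay": .., "az": .., "jaw": ..}, ...]. A call has 1 to 12 rows; each row shifts and turns the pose as measured when the row begins, along the tool's axes as they then stand; what a row does not reach is not made up. A row lasts 1/10 s, in which the tool goes at most 50 mm and 8.59 degrees, less where a joint would pass 70% of its speed; a pose out of reach is approached as far as the arm can. A call with a gripper value outside its range is refused whole. The fingers move at their own pace and stop on an object; the grip force is fixed at half the most. Time passes only in rows, so rows that do not move let the fingers close. It gives the time, the measured TCP pose, the force and the opening at its end, in the units of the state.
- manip.state(): the state, without advancing time (a new reading comes with each control period).
- manip.grab_frame(name): name is "scene" or "top" or "wrist"; returns a dict with "color" (384x512x3 uint8, red, green, blue), "intrinsics" (3x3 intrinsics, pixels), "R" (3x3) and "t" (3): a world point X has camera coordinates R X + t. Camera axes: x right, y down, z forward; pixel columns grow to the right and rows downward; lengths in m; the calibration is good to about 2 mm. A picture is of the moment at which its call begins. There is no depth.
- manip.job_done(): hands the job in, once; it reports no verdict.
The state is a dict: "time": time; "joint_pos": joint angles; "joint_vel": joint speeds; "joint_efforts": joint torques, N m; "tool_pos": TCP position; "tool_rot": TCP orientation; "contact_force": force on the tool from outside, world axes, zero at the start; "ft_torque": the same for the moment, N m; "gripper_width": opening from 0.0 (shut) to 1.0 (fully open).
Only numpy, scipy, OpenCV 4.12 (cv2) and the standard library are available. Lean on these libraries where they do the work, as an engineer would, in place of code of your own. Each camera call takes 0.05 s, during which the arm holds its last target.

### The job

Take the yellow-topped power module out of the wooden carrier, seat it upright and fully home in the receiver chassis's open bay, then push the red winged stud in and turn it a quarter turn clockwise until it locks with its steel tongue over the module, and let go. Its ends must go between the bay's block and panel, so you will have to stand it down on the black mat (or any clear spot) and take it again by its other pair of sides; keep it upright and leave the spare modules and the other things on the bench where they are.

Things in the scene. Friction and masses are not known exactly. Their poses are not given: they have to be found in the camera images.
- module_center (a point): Power module to fit: upright aluminium box, yellow top, 64 mm long (its x), 44 wide (y), 60 high, 0.2-0.45 kg, alike either way round. Point: its centre, 30 mm above its underside; z up. In the carrier its wide faces stand 10 mm from its neighbours': fingers fit only at its ends (grip 64 mm, along its x); in the bay only at its wide faces (grip 44 mm, along its y).
- spare_blue_center (a point): Spare module, blue top, same size and axes as the yellow one (64 x 44 x 60 mm, point at its centre). Stays in the carrier.
- spare_grey_center (a point): Spare module, grey top, same size and axes (64 x 44 x 60 mm, point at its centre). Stays in the carrier.
- carrier: Fixed wooden carrier: plate 100 (x) x 172 (y) x 6 mm with thin walls 46 mm long, up to 42 mm above the bench, making three cells along its y at -54, 0, +54 mm. A module stands in each on the plate, its length along the carrier's x, both ends open; which is where varies. Origin: centre of the underside.
- bay (a point): Centre of the bay's floor, 10 mm above the bench, z up. The module goes in with its 64 mm length along the bay's y, between block (face at y = +35 mm) and panel (face at -35): 3 mm play at each end. Ribs 8 mm high at x = +-25 leave 3 mm play at each side; above them the bay is open to +-x for fingers. Fully home: module on the floor, its centre 30 mm above this point.
- chassis: Fixed receiver chassis, same axes as the bay, origin 10 mm below it: aluminium tray 150 (x) x 210 (y) mm. At +y a grey block, 70 (x) x 58 (y), top 70 mm above the bench (level with a seated module's top), carries the stud at y = +62 mm; at -y an aluminium panel 12 mm thick, 100 wide, top 95 mm above the bench, with a black transformer box with copper cans behind it.
- stud_grip (a point): Middle of the stud's red wing, on its vertical turning axis, 34 mm above the block's top when out. Wing: 36 mm along its x, 12 thick along its y (the grip), 33 high. Under it (16.5 to 26.5 mm below this point) neck and a steel tongue 14 mm wide, running 40 mm out along its +x: keep fingertips above that. Unlocked the tongue points to the bay's +x, locked to its -y, over the module.
- press (a joint): How far the sprung stud is pushed in (down): 0 out, 0.007 m at the stop; about 4.5 N at 0, 10 N at the stop. It can turn only when pushed beyond 0.006 m, so hold it in while turning. Turned and let go in its locked notch, it springs back to about 0.004 m and stays; let go half-way round it stays at 0.006 m, not locked.
- stud (a joint): Turn of the stud, rad: 0 unlocked, grows clockwise seen from above; locked notch at 1.57, stop at 1.64. Light friction of 0.03 N m. The notch takes the stud within about 0.1 rad of 1.57.
- mat_top (a point): Centre of the upper face of a fixed flat black rubber mat 130 x 130 mm, 3 mm thick, between carrier and chassis: a clear place to stand the module down.
- lamp: Fixed lamp: base disc 90 mm across and 18 mm high, slim post 18 mm across and 258 mm high on its axis, green shade reaching away from the robot. Too tall to lift over. Origin: centre of the base's underside.
- jar: Loose glass jar with steel lid, 70 mm across, 110 mm high; origin at centre of its underside. Leave it.
- bottle: Loose amber bottle, 50 mm across, 140 mm high; origin at centre of its underside. Leave it.
- tin: Loose dark flat round tin, 60 mm across, 24 mm high; origin at centre of its underside. Leave it.
- spool: Loose orange spool standing on end, 48 mm across, 36 mm high; origin at centre of its underside. Leave it.
- screwdriver: Loose screwdriver lying down, 170 mm long along its x. Leave it.
Not all that is in view belongs to the job. What is shaped like the part that bears module_center but green is not meant. Several things look just like the carrier: the one meant starts farthest to the robot's left.

How it is judged:
On the way, in this order (a step that is already met when the one before it is completed fails the run):
1. the yellow module is lifted clear out of the carrier (z of module_center in the frame of carrier above 0.085 m), for 0.1 s.
2. the module stands fully home in the bay and the fingers have let go of it (horizontal distance between module_center and bay below 0.007 m and z of module_center in the frame of bay below 0.034 m and angle between module_center's own z axis and vertical below 0.06 rad and angle between the x axis of module_center and the y axis of bay, either way round below 0.2 rad and contact force between the fingers and module below 0.2 N and value of joint stud below 0.3 rad), for 0.2 s.
3. the stud is pushed in and turned well round (value of joint stud above 0.8 rad and value of joint press above 0.005 m), for 0.05 s.
At the end, for the whole second after the job is handed in: The yellow module stands upright (within 0.06 rad) on the bay floor, its centre within 7 mm of the bay's in plan and no more than 4 mm high; the stud is turned past 1.42 rad and has sprung back into its notch (pushed in 2.8 to 5.3 mm); everything is at rest and the robot touches nothing (horizontal distance between module_center and bay below 0.007 m and z of module_center in the frame of bay below 0.034 m and angle between module_center's own z axis and vertical below 0.06 rad and angle between the x axis of module_center and the y axis of bay, either way round below 0.2 rad and value of joint stud above 1.42 rad and value of joint press between 0.0028 and 0.0053 m and linear speed of module below 0.02 m/s and velocity of joint stud below 0.1 rad/s).
It fails at once if a spare module is moved more than 20 mm (distance of any of spare_blue_center, spare_grey_center from where it was at the start of the episode above 0.02 m).
It fails at once if a bystander on the bench is moved more than 30 mm (distance of any of jar, bottle, tin, spool, screwdriver from where it was at the start of the episode above 0.03 m).
It fails at once if the module is tipped more than 0.6 rad (angle between module_center's own z axis and vertical above 0.6 rad).
It also fails if it takes over 72 s, if anything falls off the work surface, if the arm or the gripper's body presses on something with over 40 N, if the wrist force passes 120 N, or if a joint passes its speed limit or range.

## Working session

There is one attempt and no reset: what is moved stays moved. The work goes in short steps, Python scripts to look and compute and a tool call to move; the robot and the scene stay as the last step left them, time stands still between calls to the robot, and variables do not carry over. Pictures are saved under pics/ and viewed, and the job is handed in when it is done.

Besides the shell and the picture viewer there is one more tool, called after "Emit:" as name([rows], argument=value, ...), one row to a line, values as JSON. move_arm: Moves the arm, as the interface text tells. Its arguments: {"type":"object","properties":{"rows":{"type":"array"}},"required":["rows"]}

```bash
mkdir -p pics; cat > h.py <<'E'
import numpy as np,cv2
from plant import manip
def grab(n,tag):
    f=manip.grab_frame(n); cv2.imwrite(f'pics/{tag}.png',f['color'][:,:,::-1]); np.savez(f'pics/{tag}.npz',**{k:np.array(f[k]) for k in('color','intrinsics','R','t')}); return f
def ray(f,u,v,z):
    K,R,t=[np.array(f[k]) for k in('intrinsics','R','t')]
    d=R.T@np.linalg.inv(K)@np.array([u,v,1.]); c=-R.T@t
    return c+d*(z-c[2])/d[2]
def proj(f,X):
    K,R,t=[np.array(f[k]) for k in('intrinsics','R','t')]
    p=K@(R@np.array(X)+t); return p[:2]/p[2]
E
python3 - <<'E'
from h import *
for n in('scene','top','wrist'):
    f=grab(n,n+'0'); print(n,f['intrinsics'][0],(-f['R'].T@f['t']).round(3))
    
s=manip.state(); print(s)
E
```

```text
scene [355.18017641   0.         245.99430398] [ 1.152 -0.05   0.679]
top [428.43947615   0.         258.38229551] [0.423 0.019 1.217]
wrist [316.44311737   0.         254.71948148] [0.125 0.616 0.374]
{'time': 0.15, 'joint_pos': array([ 1.13097500e+00,  5.32162940e-02,  1.61399960e+00, -1.40108426e-05,
        1.47599171e+00, -1.19004057e-01]), 'joint_vel': array([-0.00162699, -0.00236053, -0.00377873,  0.00064043,  0.00091601,
        0.00101612]), 'joint_efforts': array([ 6.65961034e-04, -3.94235301e+01, -3.70725095e+01, -2.85455951e-05,
        4.61808027e-03, -9.76920262e-06]), 'tool_pos': array([0.19688307, 0.59265976, 0.23032602]), 'tool_rot': array([-2.15991070e-04,  1.59720894e-01,  9.87161883e-01, -7.78080907e-04]), 'contact_force': array([-0.22855816, -0.12617423,  0.03660086]), 'ft_torque': array([0.02514509, 0.05349256, 0.02535976]), 'gripper_width': 0.9984962909497315}
```

View pics/top0.png

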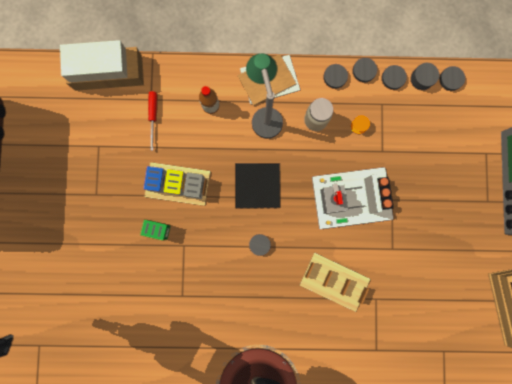

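View pics/scene0.png

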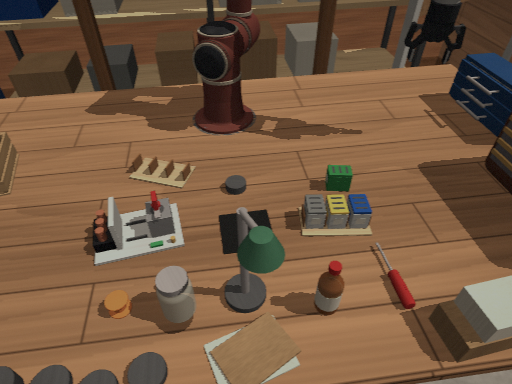

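View pics/wrist0.png

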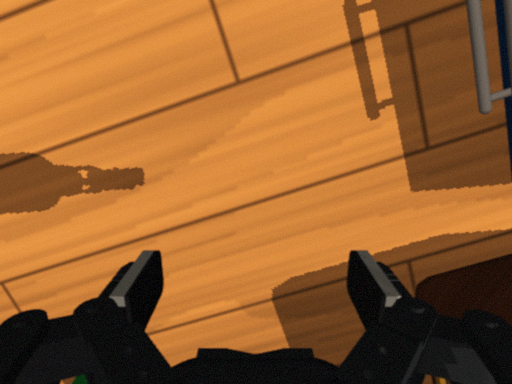

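The top view shows the target carrier with blue, yellow and grey modules near (178,184) and the mat at (258,186). The chassis is at (353,198), with the red stud at (338,199), and the lamp base is at (267,123). The empty look-alike carrier is at (335,282) and the green decoy at (155,230).

```bash
python3 - <<'E'
from h import *
f=dict(np.load('pics/top0.npz'))
im=f['color'];hsv=cv2.cvtColor(im,cv2.COLOR_RGB2HSV)
def m(lo,hi,box):
    k=cv2.inRange(hsv,lo,hi);o=np.zeros_like(k);x0,y0,x1,y1=box;o[y0:y1,x0:x1]=k[y0:y1,x0:x1]
    c=max(cv2.findContours(o,0,1)[0],key=cv2.contourArea);return c
def rep(n,c,z):
    r=cv2.minAreaRect(c);P=np.array([ray(f,*p,z)[:2] for p in cv2.boxPoints(r)]);print(n,r,P.mean(0).round(3),P.round(3).tolist())
rep('yellow',m((24,150,120),(34,255,255),(160,165,190,200)),.066)
rep('blue',m((105,120,60),(125,255,255),(140,160,170,200)),.066)
rep('mat',m((0,0,0),(180,255,50),(225,155,290,215)),.003)
rep('stud',m((0,180,100),(6,255,255),(325,180,350,210)),.12)
rep('tray',m((0,0,140),(180,60,255),(305,160,400,235)),.01)
for n,p,z in(('lamp',(267,123),.018),('jar',(320,112),.11),('bottle',(206,92),.14),('tin',(261,245),.024),('panel',(373,193),.095)):print(n,ray(f,*p,z).round(3))
cv2.imwrite('pics/crop.png',cv2.resize(im[140:240,130:400,::-1],None,fx=2.9,fy=2.9,interpolation=cv2.INTER_CUBIC))
E
```

```text
yellow ((172.92196655273438, 181.25723266601562), (17.562604904174805, 24.101064682006836), 8.746162414550781) [0.559 0.24 ] [[0.53, 0.267], [0.595, 0.26], [0.588, 0.213], [0.523, 0.22]]
blue ((153.27000427246094, 178.61000061035156), (15.697771072387695, 22.344575881958008), 8.13010311126709) [0.565 0.293] [[0.538, 0.317], [0.598, 0.311], [0.593, 0.269], [0.533, 0.275]]
mat ((257.0, 184.99998474121094), (41.99999237060547, 41.99999237060547), 0.0) [0.56  0.013] [[0.499, 0.071], [0.619, 0.074], [0.621, -0.047], [0.501, -0.048]]
stud ((337.6299743652344, 197.4099884033203), (12.303659439086914, 7.636753559112549), 81.8698959350586) [ 0.518 -0.195] [[0.532, -0.183], [0.535, -0.202], [0.504, -0.207], [0.501, -0.187]]
tray ((352.04461669921875, 197.8419952392578), (52.89972686767578, 74.54248046875), 82.56858825683594) [ 0.527 -0.257] [[0.586, -0.142], [0.618, -0.353], [0.468, -0.371], [0.438, -0.162]]
lamp [ 0.737 -0.013  0.018]
jar [ 0.745 -0.15   0.11 ]
bottle [0.783 0.149 0.14 ]
tin [ 0.391 -0.001  0.024]
panel [ 0.533 -0.293  0.095]
```

View pics/crop.png

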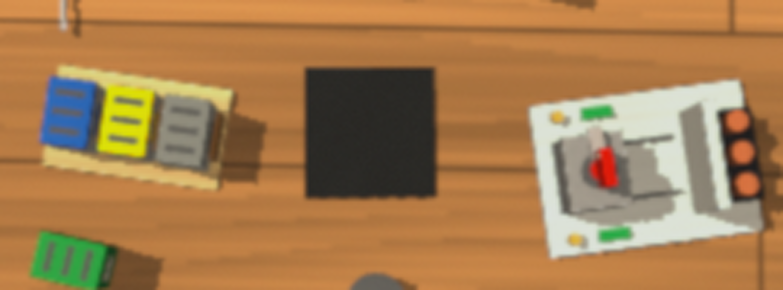

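```bash
cat >> h.py <<'E'
from scipy.spatial.transform import Rotation as Ro
import json,sys
def plan(pos,yaw,jaw,vmax=.048,wmax=8.4,nmin=1):
    s=manip.state(); q=s['tool_rot']; R0=Ro.from_quat([q[1],q[2],q[3],q[0]])
    a=np.radians(yaw); y=np.array([np.cos(a),np.sin(a),0]); z=np.array([0,0,-1.]); x=np.cross(y,z)
    R1=Ro.from_matrix(np.array([x,y,z]).T)
    p0=np.array(s['tool_pos']);d=np.array(pos)-p0
    rv=(R0.inv()*R1).as_rotvec()
    n=max(nmin,int(np.ceil(np.linalg.norm(d)/vmax)),int(np.ceil(np.degrees(np.linalg.norm(rv))/wmax)))
    rows=[]
    R=R0
    for i in range(n):
        t=R.inv().apply(d/n); w=np.degrees(rv/n); R=R*Ro.from_rotvec(rv/n)
        rows.append(dict(zip(['tx','ty','tz','ax','ay','az'],[round(float(v),4) for v in t]+[round(float(v),2) for v in w]),jaw=jaw))
    print('t',s['time'],p0.round(4),'yaw',round(tyaw(s),2),'n',n); print(json.dumps(rows))
def tyaw(s):
    q=s['tool_rot'];y=Ro.from_quat([q[1],q[2],q[3],q[0]]).as_matrix()[:,1];return np.degrees(np.arctan2(y[1],y[0]))
E
python3 -c "
from h import *
plan((.56,.19,.23),-7,0)"
```

```text
t 0.15 [0.1969 0.5927 0.2303] yaw 71.62 n 12
[{"tx": -0.0393, "ty": -0.0223, "tz": 0.0001, "ax": -0.01, "ay": 0.0, "az": 6.55, "jaw": 0}, {"tx": -0.0416, "ty": -0.0177, "tz": 0.0001, "ax": -0.01, "ay": 0.0, "az": 6.55, "jaw": 0}, {"tx": -0.0433, "ty": -0.0128, "tz": 0.0, "ax": -0.01, "ay": 0.0, "az": 6.55, "jaw": 0}, {"tx": -0.0445, "ty": -0.0078, "tz": 0.0, "ax": -0.01, "ay": 0.0, "az": 6.55, "jaw": 0}, {"tx": -0.0451, "ty": -0.0027, "tz": 0.0, "ax": -0.01, "ay": 0.0, "az": 6.55, "jaw": 0}, {"tx": -0.0451, "ty": 0.0025, "tz": 0.0, "ax": -0.01, "ay": 0.0, "az": 6.55, "jaw": 0}, {"tx": -0.0445, "ty": 0.0076, "tz": 0.0, "ax": -0.01, "ay": 0.0, "az": 6.55, "jaw": 0}, {"tx": -0.0434, "ty": 0.0127, "tz": 0.0, "ax": -0.01, "ay": 0.0, "az": 6.55, "jaw": 0}, {"tx": -0.0416, "ty": 0.0175, "tz": 0.0, "ax": -0.01, "ay": 0.0, "az": 6.55, "jaw": 0}, {"tx": -0.0394, "ty": 0.0222, "tz": 0.0, "ax": -0.01, "ay": 0.0, "az": 6.55, "jaw": 0}, {"tx": -0.0366, "ty": 0.0265, "tz": 0.0, "ax": -0.01, "ay": 0.0, "az": 6.55, "jaw": 0}, {"tx": -0.0333, "ty": 0.0305, "tz": 0.0, "ax": -0.01, "ay": 0.0, "az": 6.55, "jaw": 0}]
```

Emit:
move_arm([
  {"tx":-0.0393,"ty":-0.0223,"tz":0,"az":6.55,"jaw":0},
  {"tx":-0.0416,"ty":-0.0177,"tz":0,"az":6.55,"jaw":0},
  {"tx":-0.0433,"ty":-0.0128,"tz":0.0,"az":6.55,"jaw":0},
  {"tx":-0.0445,"ty":-0.0078,"az":6.55,"jaw":0},
  {"tx":-0.0451,"ty":-0.0027,"az":6.55,"jaw":0},
  {"tx":-0.0451,"ty":0.0025,"az":6.55,"jaw":0},
  {"tx":-0.0445,"ty":0.0076,"az":6.55,"jaw":0},
  {"tx":-0.0434,"ty":0.0127,"az":6.55,"jaw":0},
  {"tx":-0.0416,"ty":0.0175,"az":6.55,"jaw":0},
  {"tx":-0.0394,"ty":0.0222,"az":6.55,"jaw":0},
  {"tx":-0.0366,"ty":0.0265,"az":6.55,"jaw":0},
  {"tx":-0.0333,"ty":0.0305,"az":6.55,"jaw":0},
])

```text
schema error: expected keys tx, ty, tz, ax, ay, az, jaw
```

```bash
python3 -c "
from h import *
f=grab('wrist','w1');s=manip.state();print(s['time'],s['tool_pos'],tyaw(s),-f['R'].T@f['t'],f['R'])"
```

```text
0.2 [0.19690502 0.59275818 0.23053123] 71.61914546254137 [0.12471803 0.61618959 0.37369154] [[ 0.31590176  0.94878943 -0.00216609]
 [ 0.90684617 -0.30126377  0.29473744]
 [ 0.27899121 -0.09507238 -0.95557582]]
```

View pics/w1.png

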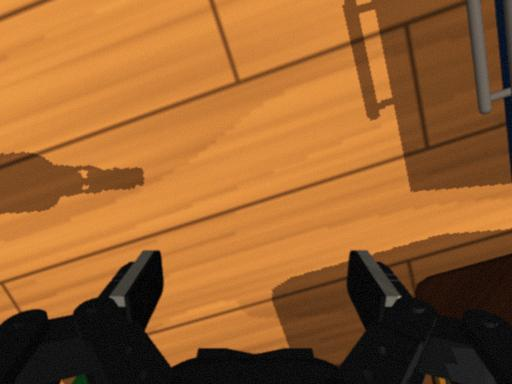

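Emit:
move_arm([
  {"tx":-0.0393,"ty":-0.0223,"tz":0,"ax":0,"ay":0,"az":6.55,"jaw":0},
  {"tx":-0.0416,"ty":-0.0177,"tz":0,"ax":0,"ay":0,"az":6.55,"jaw":0},
  {"tx":-0.0433,"ty":-0.0128,"tz":0,"ax":0,"ay":0,"az":6.55,"jaw":0},
  {"tx":-0.0445,"ty":-0.0078,"tz":0,"ax":0,"ay":0,"az":6.55,"jaw":0},
  {"tx":-0.0451,"ty":-0.0027,"tz":0,"ax":0,"ay":0,"az":6.55,"jaw":0},
  {"tx":-0.0451,"ty":0.0025,"tz":0,"ax":0,"ay":0,"az":6.55,"jaw":0},
  {"tx":-0.0445,"ty":0.0076,"tz":0,"ax":0,"ay":0,"az":6.55,"jaw":0},
  {"tx":-0.0434,"ty":0.0127,"tz":0,"ax":0,"ay":0,"az":6.55,"jaw":0},
  {"tx":-0.0416,"ty":0.0175,"tz":0,"ax":0,"ay":0,"az":6.55,"jaw":0},
  {"tx":-0.0394,"ty":0.0222,"tz":0,"ax":0,"ay":0,"az":6.55,"jaw":0},
  {"tx":-0.0366,"ty":0.0265,"tz":0,"ax":0,"ay":0,"az":6.55,"jaw":0},
  {"tx":-0.0333,"ty":0.0305,"tz":0,"ax":0,"ay":0,"az":6.55,"jaw":0},
])

```text
time: 1.4
tool_pos: [0.5592, 0.1702, 0.2281]
tool_rot: [-0.0, 0.764, 0.646, -0.001]
contact_force: [-0.1, -0.1, -0.2]
gripper_width: 1.002
```

```bash
python3 -c "
from h import *
f=grab('wrist','w1');s=manip.state();print(s['time'],s['tool_pos'],tyaw(s),-f['R'].T@f['t'])"
```

```text
1.45 [0.56281024 0.1647992  0.22800834] -10.074502422679434 [0.57100513 0.24400776 0.37141138]
```

View pics/w1.png

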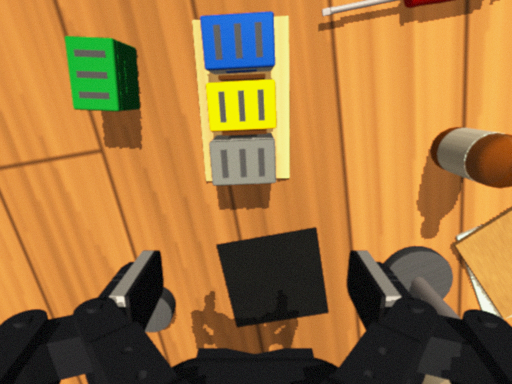

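```bash
cat > meas.py <<'E'
from h import *
def masks(f,lo,hi,amin=300):
    hsv=cv2.cvtColor(f['color'],cv2.COLOR_RGB2HSV);k=cv2.inRange(hsv,lo,hi)
    k=cv2.morphologyEx(k,cv2.MORPH_CLOSE,np.ones((9,9)))
    return [c for c in cv2.findContours(k,0,1)[0] if cv2.contourArea(c)>amin]
def rep(f,n,c,z):
    q=np.array([ray(f,*p[0],z)[:2] for p in c],np.float32)
    r=cv2.minAreaRect(q*1000);P=cv2.boxPoints(r);u=cv2.minAreaRect(c)
    e=P[1]-P[0];g=P[2]-P[1]; L=e if np.hypot(*e)>np.hypot(*g) else g
    print(n,'px',np.round(u[0],1),'mm',np.round(r[0],1),np.round(r[1],1),'long axis',round(float(np.degrees(np.arctan2(L[1],L[0]))),1))
E
python3 - <<'E'
from meas import *
f=grab('wrist','w2');s=manip.state();print(s['time'],s['tool_pos'],tyaw(s),abs(s['joint_vel']).max())
for c in masks(f,(24,140,100),(36,255,255)):rep(f,'yellow',c,.066)
for c in masks(f,(105,120,60),(125,255,255)):rep(f,'blue',c,.066)
for c in masks(f,(0,0,0),(180,255,55)):rep(f,'mat',c,.003)
E
```

```text
1.5 [0.56079907 0.16765846 0.22787236] -9.717457286927024 0.07074550296826501
yellow px [234.7  98.8] mm [556.9 238.4] [43.8 64.5] long axis -6.7
blue px [231.6  34.8] mm [563.9 291.7] [49.8 62.3] long axis -6.1
mat px [255.5 312.5] mm [526.5 -52.6] [233.  766.5] long axis -10.3
mat px [270.  273.9] mm [556.9   9.8] [127.4 129.2] long axis -89.0
mat px [120.2  70.4] mm [436.1 287.8] [69.1 23.1] long axis 78.2
```

```bash
python3 -c "
from h import *
plan((.557,.238,.15),-6.7,0,vmax=.03)"
```

```text
t 1.5 [0.5608 0.1677 0.2279] yaw -9.72 n 4
[{"tx": 0.0172, "ty": -0.0039, "tz": 0.0194, "ax": -0.01, "ay": 0.03, "az": -0.75, "jaw": 0}, {"tx": 0.0173, "ty": -0.0037, "tz": 0.0194, "ax": -0.01, "ay": 0.03, "az": -0.75, "jaw": 0}, {"tx": 0.0173, "ty": -0.0034, "tz": 0.0194, "ax": -0.01, "ay": 0.03, "az": -0.75, "jaw": 0}, {"tx": 0.0173, "ty": -0.0032, "tz": 0.0195, "ax": -0.01, "ay": 0.03, "az": -0.75, "jaw": 0}]
```

Emit:
move_arm([
  {"tx":0.0172,"ty":-0.0039,"tz":0.0194,"ax":0,"ay":0,"az":-0.75,"jaw":0},
  {"tx":0.0173,"ty":-0.0037,"tz":0.0194,"ax":0,"ay":0,"az":-0.75,"jaw":0},
  {"tx":0.0173,"ty":-0.0034,"tz":0.0194,"ax":0,"ay":0,"az":-0.75,"jaw":0},
  {"tx":0.0173,"ty":-0.0032,"tz":0.0195,"ax":0,"ay":0,"az":-0.75,"jaw":0},
  {"tx":0,"ty":0,"tz":0,"ax":0,"ay":0,"az":0,"jaw":0},
  {"tx":0,"ty":0,"tz":0,"ax":0,"ay":0,"az":0,"jaw":0},
])

```text
time: 2.1
tool_pos: [0.5564, 0.2401, 0.1478]
tool_rot: [0.0, 0.746, 0.665, -0.001]
contact_force: [1.2, 0.2, 0.5]
gripper_width: 1.0
```

```bash
python3 -c "
from h import *
plan((.557,.238,.085),-6.7,0,vmax=.03)"
```

```text
t 2.1 [0.5564 0.2401 0.1478] yaw -6.56 n 3
[{"tx": -0.0006, "ty": 0.0003, "tz": 0.0209, "ax": -0.02, "ay": 0.04, "az": 0.05, "jaw": 0}, {"tx": -0.0006, "ty": 0.0003, "tz": 0.0209, "ax": -0.02, "ay": 0.04, "az": 0.05, "jaw": 0}, {"tx": -0.0007, "ty": 0.0003, "tz": 0.0209, "ax": -0.02, "ay": 0.04, "az": 0.05, "jaw": 0}]
```

Emit:
move_arm([
  {"tx":-0.001,"ty":0.0006,"tz":0.022,"ax":0,"ay":0,"az":0,"jaw":0},
  {"tx":-0.001,"ty":0,"tz":0.022,"ax":0,"ay":0,"az":0,"jaw":0},
  {"tx":0,"ty":0,"tz":0.022,"ax":0,"ay":0,"az":0,"jaw":0},
  {"tx":0,"ty":0,"tz":0.02,"ax":0,"ay":0,"az":0,"jaw":0},
  {"tx":0,"ty":0,"tz":0.018,"ax":0,"ay":0,"az":0,"jaw":0},
  {"tx":0,"ty":0,"tz":0.01,"ax":0,"ay":0,"az":0,"jaw":0},
  {"tx":0,"ty":0,"tz":0,"ax":0,"ay":0,"az":0,"jaw":0},
])

```text
time: 2.8
tool_pos: [0.5628, 0.2371, 0.0407]
tool_rot: [0.004, 0.747, 0.665, 0.006]
contact_force: [1.0, 1.0, 0.5]
gripper_width: 1.001
```

```bash
python3 -c "
from h import *
f=grab('wrist','w3')
plan((.557,.238,.02),-6.7,0,vmax=.03)"
```

```text
t 2.85 [0.5635 0.2373 0.0417] yaw -6.59 n 1
[{"tx": -0.0001, "ty": -0.0068, "tz": 0.0216, "ax": 0.86, "ay": -0.2, "az": 0.11, "jaw": 0}]
```

View pics/w3.png

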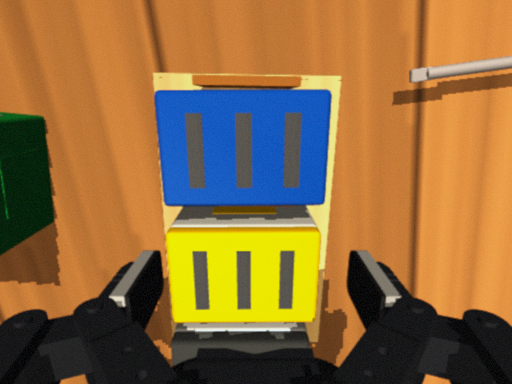

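The wrist view shows the yellow module between the open fingers, at columns 170–320. The right-hand gap is larger because the tool has drifted 6 mm in x. I'll correct that and finish the descent.

Emit:
move_arm([
  {"tx":0,"ty":-0.0065,"tz":0.006,"ax":0.8,"ay":-0.2,"az":0,"jaw":0},
  {"tx":0,"ty":0,"tz":0.008,"ax":0,"ay":0,"az":0,"jaw":0},
  {"tx":0,"ty":0,"tz":0.006,"ax":0,"ay":0,"az":0,"jaw":0},
  {"tx":0,"ty":0,"tz":0,"ax":0,"ay":0,"az":0,"jaw":0},
])

```text
time: 3.25
tool_pos: [0.5592, 0.2387, 0.0242]
tool_rot: [0.001, 0.747, 0.665, 0.003]
contact_force: [0.5, -0.6, -0.2]
gripper_width: 1.003
```

```bash
python3 -c "
from h import *
plan((.557,.238,.02),-6.7,0,vmax=.03)"
```

```text
t 3.25 [0.5592 0.2387 0.0242] yaw -6.59 n 1
[{"tx": -0.001, "ty": -0.0021, "tz": 0.0042, "ax": 0.33, "ay": -0.12, "az": 0.11, "jaw": 0}]
```

Emit:
move_arm([
  {"tx":-0.001,"ty":-0.002,"tz":0.003,"ax":0.3,"ay":-0.1,"az":0,"jaw":0},
  {"tx":0,"ty":0,"tz":0,"ax":0,"ay":0,"az":0,"jaw":0},
  {"tx":0,"ty":0,"tz":0,"ax":0,"ay":0,"az":0,"jaw":120},
  {"tx":0,"ty":0,"tz":0,"ax":0,"ay":0,"az":0,"jaw":255},
  {"tx":0,"ty":0,"tz":0,"ax":0,"ay":0,"az":0,"jaw":255},
  {"tx":0,"ty":0,"tz":0,"ax":0,"ay":0,"az":0,"jaw":255},
  {"tx":0,"ty":0,"tz":0,"ax":0,"ay":0,"az":0,"jaw":255},
])

```text
time: 3.95
tool_pos: [0.5576, 0.2381, 0.0215]
tool_rot: [0.0, 0.747, 0.665, 0.001]
contact_force: [0.3, 0.8, -0.5]
gripper_width: 0.741
```

```bash
python3 -c "
from h import *
s=manip.state();print(s['gripper_width'],s['contact_force'])
plan((.557,.238,.17),-6.7,255,vmax=.03)"
```

```text
0.740779192102319 [ 0.27579232  0.80737867 -0.52810726]
t 3.95 [0.5576 0.2381 0.0215] yaw -6.58 n 5
[{"tx": -0.0, "ty": -0.0001, "tz": -0.0297, "ax": 0.01, "ay": -0.01, "az": 0.02, "jaw": 255}, {"tx": -0.0, "ty": -0.0001, "tz": -0.0297, "ax": 0.01, "ay": -0.01, "az": 0.02, "jaw": 255}, {"tx": -0.0, "ty": -0.0001, "tz": -0.0297, "ax": 0.01, "ay": -0.01, "az": 0.02, "jaw": 255}, {"tx": -0.0, "ty": -0.0001, "tz": -0.0297, "ax": 0.01, "ay": -0.01, "az": 0.02, "jaw": 255}, {"tx": -0.0, "ty": -0.0001, "tz": -0.0297, "ax": 0.01, "ay": -0.01, "az": 0.02, "jaw": 255}]
```

Emit:
move_arm([
  {"tx":0,"ty":0,"tz":-0.012,"ax":0,"ay":0,"az":0,"jaw":255},
  {"tx":0,"ty":0,"tz":-0.025,"ax":0,"ay":0,"az":0,"jaw":255},
  {"tx":0,"ty":0,"tz":-0.03,"ax":0,"ay":0,"az":0,"jaw":255},
  {"tx":0,"ty":0,"tz":-0.025,"ax":0,"ay":0,"az":0,"jaw":255},
  {"tx":0,"ty":0,"tz":-0.015,"ax":0,"ay":0,"az":0,"jaw":255},
  {"tx":0,"ty":0,"tz":0,"ax":0,"ay":0,"az":0,"jaw":255},
])

```text
time: 4.55
tool_pos: [0.5532, 0.2369, 0.1294]
tool_rot: [-0.002, 0.747, 0.665, -0.004]
contact_force: [0.4, 0.2, -3.3]
gripper_width: 0.735
```

```bash
python3 -c "
from h import *
f=grab('wrist','w4')
s=manip.state();print(s['gripper_width'],s['contact_force'])
for y in(90,-90): plan((.555,.01,.14),y,255,vmax=.04)"
```

```text
0.7415486495953049 [ 0.11016748 -0.2435073  -4.46391596]
t 4.6 [0.5525 0.2367 0.128 ] yaw -6.58 n 12
[{"tx": -0.0187, "ty": 0.0024, "tz": -0.0009, "ax": -0.06, "ay": -0.03, "az": -8.05, "jaw": 255}, {"tx": -0.0189, "ty": -0.0003, "tz": -0.0009, "ax": -0.06, "ay": -0.03, "az": -8.05, "jaw": 255}, {"tx": -0.0187, "ty": -0.0029, "tz": -0.0009, "ax": -0.06, "ay": -0.03, "az": -8.05, "jaw": 255}, {"tx": -0.0181, "ty": -0.0055, "tz": -0.0009, "ax": -0.06, "ay": -0.03, "az": -8.05, "jaw": 255}, {"tx": -0.0171, "ty": -0.008, "tz": -0.0009, "ax": -0.06, "ay": -0.03, "az": -8.05, "jaw": 255}, {"tx": -0.0158, "ty": -0.0103, "tz": -0.0009, "ax": -0.06, "ay": -0.03, "az": -8.05, "jaw": 255}, {"tx": -0.0142, "ty": -0.0124, "tz": -0.0009, "ax": -0.06, "ay": -0.03, "az": -8.05, "jaw": 255}, {"tx": -0.0124, "ty": -0.0143, "tz": -0.0009, "ax": -0.06, "ay": -0.03, "az": -8.05, "jaw": 255}, {"tx": -0.0102, "ty": -0.0159, "tz": -0.0009, "ax": -0.06, "ay": -0.03, "az": -8.05, "jaw": 255}, {"tx": -0.0079, "ty": -0.0172, "tz": -0.001, "ax": -0.06, "ay": -0.03, "az": -8.05, "jaw": 255}, {"tx": -0.0054, "ty":
[... 466 characters left out ...]
"ay": 0.06, "az": 8.34, "jaw": 255}, {"tx": -0.0192, "ty": 0.0121, "tz": -0.0012, "ax": -0.03, "ay": 0.06, "az": 8.34, "jaw": 255}, {"tx": -0.0172, "ty": 0.0147, "tz": -0.0012, "ax": -0.03, "ay": 0.06, "az": 8.34, "jaw": 255}, {"tx": -0.0149, "ty": 0.0171, "tz": -0.0012, "ax": -0.03, "ay": 0.06, "az": 8.34, "jaw": 255}, {"tx": -0.0123, "ty": 0.0191, "tz": -0.0012, "ax": -0.03, "ay": 0.06, "az": 8.34, "jaw": 255}, {"tx": -0.0094, "ty": 0.0206, "tz": -0.0012, "ax": -0.03, "ay": 0.06, "az": 8.34, "jaw": 255}, {"tx": -0.0063, "ty": 0.0218, "tz": -0.0012, "ax": -0.03, "ay": 0.06, "az": 8.34, "jaw": 255}, {"tx": -0.003, "ty": 0.0225, "tz": -0.0012, "ax": -0.03, "ay": 0.06, "az": 8.34, "jaw": 255}]
```

View pics/w4.png

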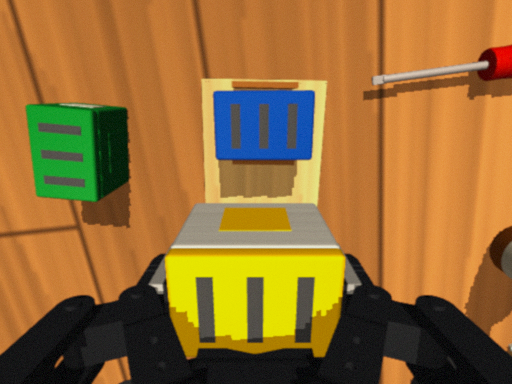

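The module is lifted and level. The blue spare is still in place, and the grey one is hidden behind the module. Next I'll carry it to the mat while turning it.

Emit:
move_arm([
  {"tx":-0.0187,"ty":0.0024,"tz":0,"ax":0,"ay":0,"az":-8,"jaw":255},
  {"tx":-0.0189,"ty":0,"tz":0,"ax":0,"ay":0,"az":-8,"jaw":255},
  {"tx":-0.0187,"ty":-0.0029,"tz":0,"ax":0,"ay":0,"az":-8,"jaw":255},
  {"tx":-0.0181,"ty":-0.0055,"tz":0,"ax":0,"ay":0,"az":-8,"jaw":255},
  {"tx":-0.0171,"ty":-0.008,"tz":0,"ax":0,"ay":0,"az":-8,"jaw":255},
  {"tx":-0.0158,"ty":-0.0103,"tz":0,"ax":0,"ay":0,"az":-8,"jaw":255},
  {"tx":-0.0142,"ty":-0.0124,"tz":0,"ax":0,"ay":0,"az":-8,"jaw":255},
  {"tx":-0.0124,"ty":-0.0143,"tz":0,"ax":0,"ay":0,"az":-8,"jaw":255},
  {"tx":-0.0102,"ty":-0.0159,"tz":0,"ax":0,"ay":0,"az":-8,"jaw":255},
  {"tx":-0.0079,"ty":-0.0172,"tz":0,"ax":0,"ay":0,"az":-8,"jaw":255},
  {"tx":-0.0054,"ty":-0.018,"tz":0,"ax":0,"ay":0,"az":-8,"jaw":255},
  {"tx":0,"ty":0,"tz":0,"ax":0,"ay":0,"az":0,"jaw":255},
])

```text
time: 5.8
tool_pos: [0.5442, 0.0209, 0.1028]
tool_rot: [-0.026, 0.042, 0.999, -0.004]
contact_force: [0.7, 0.5, -3.5]
gripper_width: 0.742
```

```bash
python3 -c "
from h import *
s=manip.state();print(s['gripper_width'],s['contact_force'],s['joint_pos'])
plan((.555,.01,.06),90,255,vmax=.02)"
```

```text
0.7418761605297046 [ 0.66499202  0.49894688 -3.54133313] [-0.09312925  0.01235687  1.87796952 -0.01033218  1.30251252 -1.57770945]
t 5.8 [0.5442 0.0209 0.1028] yaw 85.25 n 3
[{"tx": -0.0046, "ty": -0.0032, "tz": 0.0141, "ax": -0.14, "ay": -0.99, "az": -1.59, "jaw": 255}, {"tx": -0.0043, "ty": -0.0033, "tz": 0.0142, "ax": -0.14, "ay": -0.99, "az": -1.59, "jaw": 255}, {"tx": -0.0039, "ty": -0.0035, "tz": 0.0142, "ax": -0.14, "ay": -0.99, "az": -1.59, "jaw": 255}]
```

Emit:
move_arm([
  {"tx":-0.0046,"ty":-0.0032,"tz":0.012,"ax":0,"ay":-1,"az":-1.6,"jaw":255},
  {"tx":-0.0043,"ty":-0.0033,"tz":0.015,"ax":0,"ay":-1,"az":-1.6,"jaw":255},
  {"tx":-0.0039,"ty":-0.0035,"tz":0.014,"ax":0,"ay":-1,"az":-1.6,"jaw":255},
  {"tx":0,"ty":0,"tz":0.005,"ax":0,"ay":0,"az":0,"jaw":255},
  {"tx":0,"ty":0,"tz":0,"ax":0,"ay":0,"az":0,"jaw":255},
  {"tx":0,"ty":0,"tz":0,"ax":0,"ay":0,"az":0,"jaw":255},
])

```text
time: 6.4
tool_pos: [0.5499, 0.0126, 0.0479]
tool_rot: [-0.005, 0.004, 1.0, -0.002]
contact_force: [0.2, 0.8, -4.2]
gripper_width: 0.743
```

```bash
python3 -c "
from h import *
s=manip.state();print(s['gripper_width'],s['contact_force'])
plan((.555,.01,.0235),90,255,vmax=.01)"
```

```text
0.7429950032914843 [ 0.22123147  0.83659223 -4.21806849]
t 6.4 [0.5499 0.0126 0.0479] yaw 89.58 n 3
[{"tx": -0.0018, "ty": -0.0008, "tz": 0.0081, "ax": -0.06, "ay": -0.21, "az": -0.14, "jaw": 255}, {"tx": -0.0017, "ty": -0.0008, "tz": 0.0081, "ax": -0.06, "ay": -0.21, "az": -0.14, "jaw": 255}, {"tx": -0.0017, "ty": -0.0008, "tz": 0.0081, "ax": -0.06, "ay": -0.21, "az": -0.14, "jaw": 255}]
```

Emit:
move_arm([
  {"tx":0,"ty":0,"tz":0.008,"ax":0,"ay":-0.3,"az":0,"jaw":255},
  {"tx":0,"ty":0,"tz":0.008,"ax":0,"ay":-0.3,"az":0,"jaw":255},
  {"tx":0,"ty":0,"tz":0.005,"ax":0,"ay":0,"az":0,"jaw":255},
  {"tx":0,"ty":0,"tz":0,"ax":0,"ay":0,"az":0,"jaw":255},
  {"tx":0,"ty":0,"tz":0,"ax":0,"ay":0,"az":0,"jaw":255},
])

```text
time: 6.9
tool_pos: [0.5508, 0.0132, 0.0266]
tool_rot: [0.001, 0.004, 1.0, -0.002]
contact_force: [-0.6, 0.6, -4.3]
gripper_width: 0.745
```

```bash
python3 -c "
from h import *
s=manip.state();print(s['gripper_width'],s['contact_force'])
plan((.555,.01,.0185),90,255,vmax=.01)"
```

```text
0.7448887219924575 [-0.58828017  0.583438   -4.28396614]
t 6.9 [0.5508 0.0132 0.0266] yaw 89.54 n 1
[{"tx": -0.0042, "ty": -0.0031, "tz": 0.0081, "ax": -0.19, "ay": 0.16, "az": -0.46, "jaw": 255}]
```

Emit:
move_arm([
  {"tx":0,"ty":0,"tz":0.004,"ax":0,"ay":0.1,"az":0,"jaw":255},
  {"tx":0,"ty":0,"tz":0.003,"ax":0,"ay":0,"az":0,"jaw":255},
  {"tx":0,"ty":0,"tz":0,"ax":0,"ay":0,"az":0,"jaw":255},
  {"tx":0,"ty":0,"tz":0,"ax":0,"ay":0,"az":0,"jaw":255},
])

```text
time: 7.3
tool_pos: [0.5515, 0.013, 0.0197]
tool_rot: [0.001, 0.004, 1.0, -0.002]
contact_force: [-0.3, 1.0, -4.4]
gripper_width: 0.742
```

Emit:
move_arm([
  {"tx":0,"ty":0,"tz":0.0015,"ax":0,"ay":0,"az":0,"jaw":255},
  {"tx":0,"ty":0,"tz":0.0005,"ax":0,"ay":0,"az":0,"jaw":255},
  {"tx":0,"ty":0,"tz":0,"ax":0,"ay":0,"az":0,"jaw":255},
])

```text
time: 7.6
tool_pos: [0.5521, 0.013, 0.0187]
tool_rot: [0.001, 0.004, 1.0, -0.002]
contact_force: [-0.2, -0.1, -3.4]
gripper_width: 0.74
```

Emit:
move_arm([
  {"tx":0,"ty":0,"tz":0,"ax":0,"ay":0,"az":0,"jaw":0},
  {"tx":0,"ty":0,"tz":0,"ax":0,"ay":0,"az":0,"jaw":0},
  {"tx":0,"ty":0,"tz":0,"ax":0,"ay":0,"az":0,"jaw":0},
  {"tx":0,"ty":0,"tz":0,"ax":0,"ay":0,"az":0,"jaw":0},
  {"tx":0,"ty":0,"tz":-0.015,"ax":0,"ay":0,"az":0,"jaw":0},
  {"tx":0,"ty":0,"tz":-0.03,"ax":0,"ay":0,"az":0,"jaw":0},
  {"tx":0,"ty":0,"tz":-0.035,"ax":0,"ay":0,"az":0,"jaw":0},
  {"tx":0,"ty":0,"tz":-0.04,"ax":0,"ay":0,"az":0,"jaw":0},
  {"tx":0,"ty":0,"tz":-0.04,"ax":0,"ay":0,"az":0,"jaw":0},
  {"tx":0,"ty":0,"tz":-0.03,"ax":0,"ay":0,"az":0,"jaw":0},
  {"tx":0,"ty":0,"tz":-0.01,"ax":0,"ay":0,"az":0,"jaw":0},
  {"tx":0,"ty":0,"tz":0,"ax":0,"ay":0,"az":0,"jaw":0},
])

```text
time: 8.8
tool_pos: [0.5527, 0.0136, 0.2359]
tool_rot: [0.007, 0.004, 1.0, -0.002]
contact_force: [-0.5, -0.3, -0.2]
gripper_width: 0.995
```

```bash
python3 -c "
from h import *
f=grab('wrist','w5');s=manip.state();print(s['gripper_width'],s['contact_force'])
plan((.52,-.33,.24),8.6,0,vmax=.035)"
```

```text
1.005619790565765 [ 0.3005076  -0.84347333  0.34698188]
t 8.85 [0.5525 0.0136 0.235 ] yaw 89.52 n 10
[{"tx": 0.003, "ty": -0.0344, "tz": -0.0004, "ax": 0.03, "ay": 0.08, "az": 8.09, "jaw": 0}, {"tx": -0.0019, "ty": -0.0345, "tz": -0.0004, "ax": 0.03, "ay": 0.08, "az": 8.09, "jaw": 0}, {"tx": -0.0067, "ty": -0.0339, "tz": -0.0003, "ax": 0.03, "ay": 0.08, "az": 8.09, "jaw": 0}, {"tx": -0.0114, "ty": -0.0326, "tz": -0.0003, "ax": 0.03, "ay": 0.08, "az": 8.09, "jaw": 0}, {"tx": -0.0159, "ty": -0.0306, "tz": -0.0003, "ax": 0.03, "ay": 0.08, "az": 8.09, "jaw": 0}, {"tx": -0.0201, "ty": -0.0281, "tz": -0.0004, "ax": 0.03, "ay": 0.08, "az": 8.09, "jaw": 0}, {"tx": -0.0238, "ty": -0.025, "tz": -0.0004, "ax": 0.03, "ay": 0.08, "az": 8.09, "jaw": 0}, {"tx": -0.0271, "ty": -0.0214, "tz": -0.0004, "ax": 0.03, "ay": 0.08, "az": 8.09, "jaw": 0}, {"tx": -0.0298, "ty": -0.0174, "tz": -0.0004, "ax": 0.03, "ay": 0.08, "az": 8.09, "jaw": 0}, {"tx": -0.032, "ty": -0.013, "tz": -0.0005, "ax": 0.03, "ay": 0.08, "az": 8.09, "jaw": 0}]
```

View pics/w5.png

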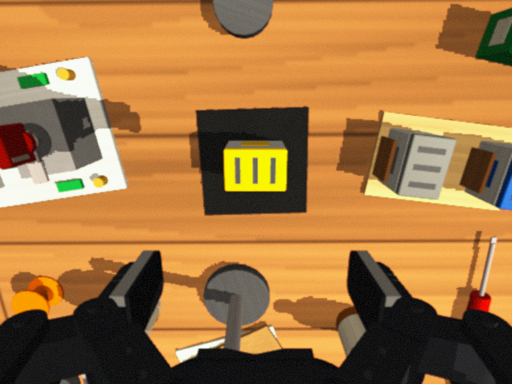

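The module stands upright on the mat, with its top at about (255,167), and both spares are in the carrier. Next I'll look at the chassis with the empty gripper.

Emit:
move_arm([
  {"tx":0.003,"ty":-0.0344,"tz":-0.001,"ax":0,"ay":0,"az":8.0,"jaw":0},
  {"tx":-0.0019,"ty":-0.0345,"tz":-0.001,"ax":0,"ay":0,"az":8,"jaw":0},
  {"tx":-0.0067,"ty":-0.0339,"tz":-0.001,"ax":0,"ay":0,"az":8,"jaw":0},
  {"tx":-0.0114,"ty":-0.0326,"tz":-0.001,"ax":0,"ay":0,"az":8,"jaw":0},
  {"tx":-0.0159,"ty":-0.0306,"tz":-0.001,"ax":0,"ay":0,"az":8,"jaw":0},
  {"tx":-0.0201,"ty":-0.0281,"tz":-0.001,"ax":0,"ay":0,"az":8,"jaw":0},
  {"tx":-0.0238,"ty":-0.025,"tz":-0.001,"ax":0,"ay":0,"az":8,"jaw":0},
  {"tx":-0.0271,"ty":-0.0214,"tz":-0.001,"ax":0,"ay":0,"az":8,"jaw":0},
  {"tx":-0.0298,"ty":-0.0174,"tz":-0.001,"ax":0,"ay":0,"az":8,"jaw":0},
  {"tx":0,"ty":0,"tz":0,"ax":0,"ay":0,"az":0,"jaw":0},
  {"tx":0,"ty":0,"tz":0,"ax":0,"ay":0,"az":0,"jaw":0},
  {"tx":0,"ty":0,"tz":0,"ax":0,"ay":0,"az":0,"jaw":0},
])

```text
time: 10.05
tool_pos: [0.505, -0.2996, 0.2103]
tool_rot: [-0.018, 0.61, 0.792, -0.001]
contact_force: [0.8, -0.5, 0.8]
gripper_width: 1.002
```

```bash
python3 -c "
from h import *
f=grab('wrist','w6');s=manip.state();print(s['time'],s['tool_pos'],tyaw(s))"
```

```text
10.1 [ 0.50498878 -0.29926195  0.21019159] 14.788903322930867
```

View pics/w6.png

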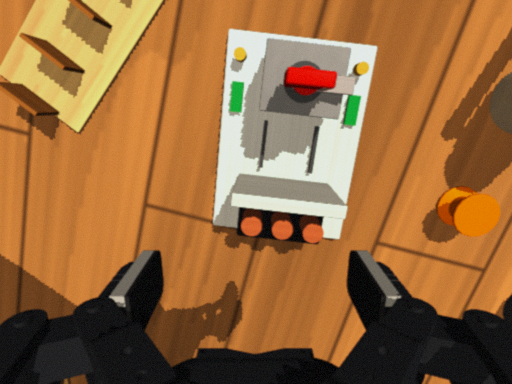

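```bash
python3 - <<'E'
import cv2
im=cv2.imread('pics/w6.png');cv2.imwrite('pics/c6.png',cv2.resize(im[25:245,200:390],None,fx=2.7,fy=2.7,interpolation=cv2.INTER_CUBIC))
E
```

```text
(no output)
```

View pics/c6.png

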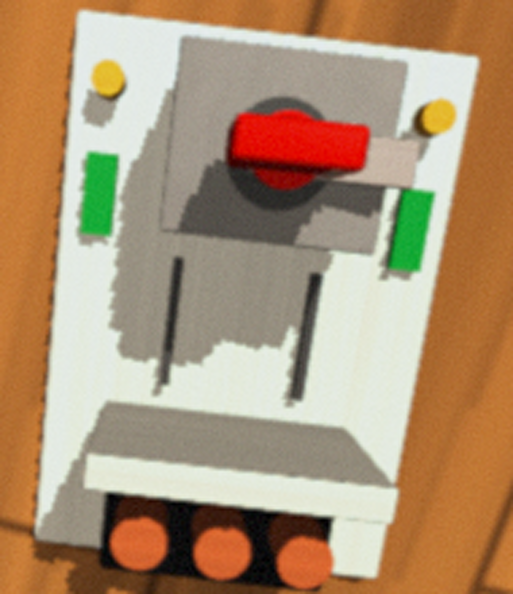

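```bash
cat > fit.py <<'E'
from h import *
from scipy.optimize import least_squares
f=dict(np.load('pics/w6.npz'))
# local bay x,y ; z world ; crop px.  image right=+x world
D=[('blk',-35,93,.07,180,36),('blk',35,93,.07,407,62),('blk',35,35,.07,377,253),('blk',-35,35,.07,162,230),
('tray',-75,105,.01,80,12),('tray',75,105,.01,478,58),('tray',75,-105,.01,378,578),('tray',-75,-105,.01,37,540),
('pt',-50,-35,.095,88,453),('pt',50,-35,.095,398,488),('pt',50,-47,.095,392,521),('pt',-50,-47,.095,88,486),
('foot',-50,-35,.01,107,402),('foot',50,-35,.01,343,428)]
W=np.array([ray(f,200+d[4]/2.7,25+d[5]/2.7,d[3])[:2]*1000 for d in D]);L=np.array([d[1:3] for d in D],float)
def fit(idx):
    def r(p):
        c,s=np.cos(p[2]),np.sin(p[2]);return ((L[idx]@np.array([[c,s],[-s,c]])+p[:2])-W[idx]).ravel()
    o=least_squares(r,[520,-257,.15]);return o.x,r(o.x).reshape(-1,2)
for n in('blk','tray','pt','all'):
    idx=[i for i,d in enumerate(D) if n=='all' or d[0]==n]
    p,r=fit(idx);print(n,p[:2].round(1),np.degrees(p[2]).round(2)); 
    if n=='all':
        print(r.round(1).tolist())
# stud
hsv=cv2.cvtColor(f['color'],cv2.COLOR_RGB2HSV)
E
python3 fit.py
```

```text
blk [ 527.8 -263.8] 9.04
tray [ 527.  -260.2] 8.53
pt [ 527.2 -263.4] 8.4
all [ 527.1 -262.9] 8.53
[[0.2, 1.5], [0.4, 1.5], [-0.6, 0.4], [-0.7, 0.7], [-1.2, -2.2], [1.3, -1.7], [0.7, -3.3], [-0.4, -3.6], [-0.3, 0.9], [0.6, 1.2], [0.6, 0.4], [-1.1, -0.3], [-0.6, 2.3], [1.1, 2.4]]
```

```bash
cat >> fit.py <<'E'
idx=[i for i,d in enumerate(D) if d[0]!='tray'];p,r=fit(idx);print('notray',p[:2].round(1),np.degrees(p[2]).round(2),r.round(1).tolist())
E
python3 fit.py|tail -1; python3 - <<'E'
from meas import *
f=dict(np.load('pics/w5.npz'))
for c in masks(f,(24,140,100),(36,255,255)):rep(f,'yellow',c,.063)
f=dict(np.load('pics/w6.npz'))
for c in masks(f,(0,180,100),(5,255,255)):rep(f,'stud',c,.1205)
plan((.552,.01,.12),0,0,vmax=.035)
E
```

```text
notray [ 527.1 -264. ] 8.53 [[0.2, 0.4], [0.4, 0.4], [-0.5, -0.7], [-0.7, -0.3], [-0.2, -0.2], [0.7, 0.1], [0.6, -0.7], [-1.0, -1.4], [-0.6, 1.2], [1.2, 1.3]]
yellow px [255.5 170. ] mm [551.   12.8] [64.3 44. ] long axis 89.5
stud px [311.  80.] mm [ 517.2 -204.9] [34.7 18.4] long axis 14.7
t 10.1 [ 0.505  -0.2993  0.2102] yaw 14.79 n 10
[{"tx": 0.0284, "ty": 0.0127, "tz": 0.0095, "ax": -0.16, "ay": -0.14, "az": 1.48, "jaw": 0}, {"tx": 0.0288, "ty": 0.0119, "tz": 0.0095, "ax": -0.16, "ay": -0.14, "az": 1.48, "jaw": 0}, {"tx": 0.0291, "ty": 0.0111, "tz": 0.0094, "ax": -0.16, "ay": -0.14, "az": 1.48, "jaw": 0}, {"tx": 0.0294, "ty": 0.0103, "tz": 0.0094, "ax": -0.16, "ay": -0.14, "az": 1.48, "jaw": 0}, {"tx": 0.0297, "ty": 0.0096, "tz": 0.0093, "ax": -0.16, "ay": -0.14, "az": 1.48, "jaw": 0}, {"tx": 0.0299, "ty": 0.0088, "tz": 0.0093, "ax": -0.16, "ay": -0.14, "az": 1.48, "jaw": 0}, {"tx": 0.0302, "ty": 0.008, "tz": 0.0092, "ax": -0.16, "ay": -0.14, "az": 1.48, "jaw": 0}, {"tx": 0.0304, "ty": 0.0072, "tz": 0.0092, "ax": -0.16, "ay": -0.14, "az": 1.48, "jaw": 0}, {"tx": 0.0306, "ty": 0.0063, "tz": 0.0091, "ax": -0.16, "ay": -0.14, "az": 1.48, "jaw": 0}, {"tx": 0.0308, "ty": 0.0055, "tz": 0.0091, "ax": -0.16, "ay": -0.14, "az": 1.48, "jaw": 0}]
```

Emit:
move_arm([
  {"tx":0.0284,"ty":0.0127,"tz":-0.003,"ax":0,"ay":0,"az":1.5,"jaw":0},
  {"tx":0.0288,"ty":0.0119,"tz":-0.003,"ax":0,"ay":0,"az":1.5,"jaw":0},
  {"tx":0.0291,"ty":0.0111,"tz":-0.002,"ax":0,"ay":0,"az":1.5,"jaw":0},
  {"tx":0.0294,"ty":0.0103,"tz":-0.002,"ax":0,"ay":0,"az":1.5,"jaw":0},
  {"tx":0.0297,"ty":0.0096,"tz":0,"ax":0,"ay":0,"az":1.5,"jaw":0},
  {"tx":0.0299,"ty":0.0088,"tz":0,"ax":0,"ay":0,"az":1.5,"jaw":0},
  {"tx":0.0302,"ty":0.008,"tz":0,"ax":0,"ay":0,"az":1.5,"jaw":0},
  {"tx":0.0304,"ty":0.0072,"tz":0.005,"ax":0,"ay":0,"az":1.5,"jaw":0},
  {"tx":0.0306,"ty":0.0063,"tz":0.005,"ax":0,"ay":0,"az":1.5,"jaw":0},
  {"tx":0.025,"ty":0.0055,"tz":0.005,"ax":0,"ay":0,"az":1.5,"jaw":0},
  {"tx":0,"ty":0,"tz":0,"ax":0,"ay":0,"az":0,"jaw":0},
  {"tx":0,"ty":0,"tz":0,"ax":0,"ay":0,"az":0,"jaw":0},
])

```text
time: 11.3
tool_pos: [0.5517, 0.0291, 0.2076]
tool_rot: [-0.02, 0.703, 0.711, -0.003]
contact_force: [0.2, -0.3, 0.3]
gripper_width: 0.998
```

```bash
python3 -c "
from h import *
plan((.5515,.0128,.11),-.5,0,vmax=.03)"
```

```text
t 11.3 [0.5517 0.0291 0.2076] yaw 0.64 n 4
[{"tx": -0.0046, "ty": 0.0007, "tz": 0.0243, "ax": -0.47, "ay": -0.33, "az": 0.28, "jaw": 0}, {"tx": -0.0045, "ty": 0.0005, "tz": 0.0243, "ax": -0.47, "ay": -0.33, "az": 0.28, "jaw": 0}, {"tx": -0.0044, "ty": 0.0003, "tz": 0.0243, "ax": -0.47, "ay": -0.33, "az": 0.28, "jaw": 0}, {"tx": -0.0042, "ty": 0.0002, "tz": 0.0244, "ax": -0.47, "ay": -0.33, "az": 0.28, "jaw": 0}]
```

Emit:
move_arm([
  {"tx":-0.0046,"ty":0,"tz":0.0243,"ax":-0.6,"ay":-0.4,"az":0.4,"jaw":0},
  {"tx":-0.0045,"ty":0,"tz":0.0243,"ax":-0.6,"ay":-0.4,"az":0.4,"jaw":0},
  {"tx":-0.0044,"ty":0,"tz":0.0243,"ax":-0.5,"ay":-0.4,"az":0.3,"jaw":0},
  {"tx":-0.0042,"ty":0,"tz":0.02,"ax":-0.5,"ay":-0.3,"az":0,"jaw":0},
  {"tx":0,"ty":0,"tz":0,"ax":0,"ay":0,"az":0,"jaw":0},
  {"tx":0,"ty":0,"tz":0,"ax":0,"ay":0,"az":0,"jaw":0},
])

```text
time: 11.9
tool_pos: [0.5507, 0.0096, 0.1147]
tool_rot: [0.006, 0.71, 0.705, 0.002]
contact_force: [1.1, -1.1, 0.8]
gripper_width: 1.0
```

```bash
python3 -c "
from meas import *
f=grab('wrist','w7')
for c in masks(f,(24,140,100),(36,255,255)):rep(f,'yellow',c,.063)
plan((.5515,.0128,.035),-.5,0,vmax=.02)"
```

```text
yellow px [255.5 208. ] mm [550.6  12.9] [64.1 43.7] long axis 88.8
t 11.95 [0.5506 0.0097 0.1147] yaw -0.41 n 4
[{"tx": 0.0009, "ty": -0.0, "tz": 0.0199, "ax": 0.17, "ay": 0.08, "az": 0.02, "jaw": 0}, {"tx": 0.0009, "ty": 0.0, "tz": 0.0199, "ax": 0.17, "ay": 0.08, "az": 0.02, "jaw": 0}, {"tx": 0.0008, "ty": 0.0001, "tz": 0.0199, "ax": 0.17, "ay": 0.08, "az": 0.02, "jaw": 0}, {"tx": 0.0008, "ty": 0.0002, "tz": 0.0199, "ax": 0.17, "ay": 0.08, "az": 0.02, "jaw": 0}]
```

View pics/w7.png

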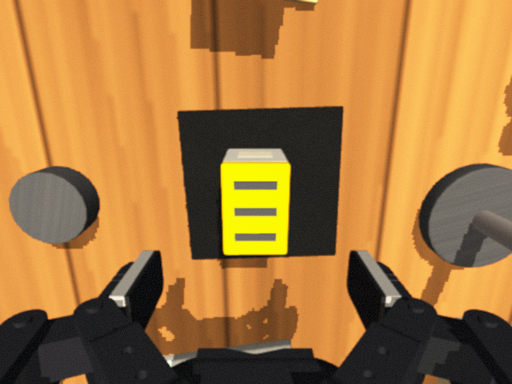

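The module is centred at (255,208) on the mat between the fingers, and clear of both the tin and the lamp base. Descending to re-grip it on its wide faces.

Emit:
move_arm([
  {"tx":0.0012,"ty":0,"tz":0.018,"ax":0.3,"ay":0.2,"az":0,"jaw":0},
  {"tx":0.001,"ty":0,"tz":0.018,"ax":0.2,"ay":0,"az":0,"jaw":0},
  {"tx":0.001,"ty":0,"tz":0.018,"ax":0.2,"ay":0,"az":0,"jaw":0},
  {"tx":0,"ty":0,"tz":0.014,"ax":0,"ay":0,"az":0,"jaw":0},
  {"tx":0,"ty":0,"tz":0.008,"ax":0,"ay":0,"az":0,"jaw":0},
  {"tx":0,"ty":0,"tz":0,"ax":0,"ay":0,"az":0,"jaw":0},
  {"tx":0,"ty":0,"tz":0,"ax":0,"ay":0,"az":0,"jaw":0},
])

```text
time: 12.65
tool_pos: [0.5558, 0.0123, 0.039]
tool_rot: [0.004, 0.709, 0.705, 0.002]
contact_force: [0.3, -0.9, 0.3]
gripper_width: 0.999
```

```bash
python3 -c "
from meas import *
plan((.5507,.0129,.027),-.8,0,vmax=.02)"
```

```text
t 12.65 [0.5558 0.0123 0.039 ] yaw -0.39 n 1
[{"tx": 0.0006, "ty": -0.0052, "tz": 0.012, "ax": 0.5, "ay": 0.13, "az": 0.41, "jaw": 0}]
```

Emit:
move_arm([
  {"tx":0.0006,"ty":-0.005,"tz":0.006,"ax":0.5,"ay":0.1,"az":0.4,"jaw":0},
  {"tx":0,"ty":0,"tz":0.005,"ax":0,"ay":0,"az":0,"jaw":0},
  {"tx":0,"ty":0,"tz":0.001,"ax":0,"ay":0,"az":0,"jaw":0},
  {"tx":0,"ty":0,"tz":0,"ax":0,"ay":0,"az":0,"jaw":0},
])

```text
time: 13.05
tool_pos: [0.5519, 0.0129, 0.0281]
tool_rot: [0.001, 0.712, 0.702, 0.001]
contact_force: [-0.3, -0.8, 0.4]
gripper_width: 1.003
```

```bash
python3 -c "
from meas import *
plan((.5507,.0129,.027),-.8,0,vmax=.02)"
```

```text
t 13.05 [0.5519 0.0129 0.0281] yaw -0.82 n 1
[{"tx": 0.0, "ty": -0.0012, "tz": 0.0011, "ax": 0.17, "ay": 0.04, "az": -0.02, "jaw": 0}]
```

Emit:
move_arm([
  {"tx":0,"ty":-0.001,"tz":0.001,"ax":0.15,"ay":0,"az":0,"jaw":0},
  {"tx":0,"ty":0,"tz":0,"ax":0,"ay":0,"az":0,"jaw":120},
  {"tx":0,"ty":0,"tz":0,"ax":0,"ay":0,"az":0,"jaw":255},
  {"tx":0,"ty":0,"tz":0,"ax":0,"ay":0,"az":0,"jaw":255},
  {"tx":0,"ty":0,"tz":0,"ax":0,"ay":0,"az":0,"jaw":255},
  {"tx":0,"ty":0,"tz":0,"ax":0,"ay":0,"az":0,"jaw":255},
  {"tx":0,"ty":0,"tz":-0.015,"ax":0,"ay":0,"az":0,"jaw":255},
  {"tx":0,"ty":0,"tz":-0.03,"ax":0,"ay":0,"az":0,"jaw":255},
  {"tx":0,"ty":0,"tz":-0.035,"ax":0,"ay":0,"az":0,"jaw":255},
  {"tx":0,"ty":0,"tz":-0.035,"ax":0,"ay":0,"az":0,"jaw":255},
  {"tx":0,"ty":0,"tz":-0.03,"ax":0,"ay":0,"az":0,"jaw":255},
  {"tx":0,"ty":0,"tz":-0.01,"ax":0,"ay":0,"az":0,"jaw":255},
])

```text
time: 14.25
tool_pos: [0.5453, 0.0136, 0.1837]
tool_rot: [-0.005, 0.712, 0.702, -0.005]
contact_force: [1.8, -0.5, -3.4]
gripper_width: 0.505
```

```bash
python3 -c "
from meas import *
s=manip.state();print(s['gripper_width'],s['contact_force'])
plan((.60,-.15,.21),8.5,255,vmax=.03)"
```

```text
0.5050380891893347 [ 1.83454711 -0.47283631 -3.41351909]
t 14.25 [0.5453 0.0136 0.1837] yaw -0.82 n 6
[{"tx": -0.0271, "ty": 0.0094, "tz": -0.0045, "ax": -0.14, "ay": -0.02, "az": -1.55, "jaw": 255}, {"tx": -0.0274, "ty": 0.0087, "tz": -0.0045, "ax": -0.14, "ay": -0.02, "az": -1.55, "jaw": 255}, {"tx": -0.0276, "ty": 0.008, "tz": -0.0045, "ax": -0.14, "ay": -0.02, "az": -1.55, "jaw": 255}, {"tx": -0.0278, "ty": 0.0072, "tz": -0.0044, "ax": -0.14, "ay": -0.02, "az": -1.55, "jaw": 255}, {"tx": -0.028, "ty": 0.0065, "tz": -0.0044, "ax": -0.14, "ay": -0.02, "az": -1.55, "jaw": 255}, {"tx": -0.0282, "ty": 0.0057, "tz": -0.0044, "ax": -0.14, "ay": -0.02, "az": -1.55, "jaw": 255}]
```

```bash
python3 -c "
from meas import *
plan((.527,-.262,.215),8.5,255,vmax=.03)"
```

```text
t 14.25 [0.5453 0.0136 0.1837] yaw -0.82 n 10
[{"tx": -0.0276, "ty": -0.0015, "tz": -0.0031, "ax": -0.08, "ay": -0.01, "az": -0.93, "jaw": 255}, {"tx": -0.0276, "ty": -0.0019, "tz": -0.0031, "ax": -0.08, "ay": -0.01, "az": -0.93, "jaw": 255}, {"tx": -0.0275, "ty": -0.0024, "tz": -0.0031, "ax": -0.08, "ay": -0.01, "az": -0.93, "jaw": 255}, {"tx": -0.0275, "ty": -0.0028, "tz": -0.0031, "ax": -0.08, "ay": -0.01, "az": -0.93, "jaw": 255}, {"tx": -0.0274, "ty": -0.0032, "tz": -0.0031, "ax": -0.08, "ay": -0.01, "az": -0.93, "jaw": 255}, {"tx": -0.0274, "ty": -0.0037, "tz": -0.0031, "ax": -0.08, "ay": -0.01, "az": -0.93, "jaw": 255}, {"tx": -0.0273, "ty": -0.0041, "tz": -0.0031, "ax": -0.08, "ay": -0.01, "az": -0.93, "jaw": 255}, {"tx": -0.0272, "ty": -0.0046, "tz": -0.0031, "ax": -0.08, "ay": -0.01, "az": -0.93, "jaw": 255}, {"tx": -0.0272, "ty": -0.005, "tz": -0.0031, "ax": -0.08, "ay": -0.01, "az": -0.93, "jaw": 255}, {"tx": -0.0271, "ty": -0.0054, "tz": -0.0031, "ax": -0.08, "ay": -0.01, "az": -0.93, "jaw": 255}]
```

Emit:
move_arm([
  {"tx":-0.02,"ty":-0.001,"tz":-0.008,"ax":-0.2,"ay":0,"az":-0.9,"jaw":255},
  {"tx":-0.027,"ty":-0.0015,"tz":-0.008,"ax":-0.2,"ay":0,"az":-0.9,"jaw":255},
  {"tx":-0.0275,"ty":-0.002,"tz":-0.006,"ax":-0.1,"ay":0,"az":-0.9,"jaw":255},
  {"tx":-0.0275,"ty":-0.0025,"tz":-0.006,"ax":-0.1,"ay":0,"az":-0.9,"jaw":255},
  {"tx":-0.0274,"ty":-0.003,"tz":-0.005,"ax":0,"ay":0,"az":-0.9,"jaw":255},
  {"tx":0,"ty":0,"tz":0,"ax":0,"ay":0,"az":0,"jaw":255},
])

```text
time: 14.85
tool_pos: [0.5347, -0.1185, 0.2143]
tool_rot: [-0.005, 0.682, 0.732, -0.002]
contact_force: [0.1, -0.2, -3.9]
gripper_width: 0.506
```

```bash
python3 -c "
from meas import *
plan((.527,-.262,.21),8.5,255,vmax=.028)"
```

```text
t 14.85 [ 0.5347 -0.1185  0.2143] yaw 4.07 n 6
[{"tx": -0.0238, "ty": -0.003, "tz": 0.0007, "ax": -0.09, "ay": -0.04, "az": -0.74, "jaw": 255}, {"tx": -0.0237, "ty": -0.0033, "tz": 0.0007, "ax": -0.09, "ay": -0.04, "az": -0.74, "jaw": 255}, {"tx": -0.0237, "ty": -0.0036, "tz": 0.0007, "ax": -0.09, "ay": -0.04, "az": -0.74, "jaw": 255}, {"tx": -0.0236, "ty": -0.0039, "tz": 0.0007, "ax": -0.09, "ay": -0.04, "az": -0.74, "jaw": 255}, {"tx": -0.0236, "ty": -0.0042, "tz": 0.0007, "ax": -0.09, "ay": -0.04, "az": -0.74, "jaw": 255}, {"tx": -0.0235, "ty": -0.0045, "tz": 0.0007, "ax": -0.09, "ay": -0.04, "az": -0.74, "jaw": 255}]
```

Emit:
move_arm([
  {"tx":-0.0238,"ty":-0.003,"tz":-0.002,"ax":-0.2,"ay":0,"az":-0.75,"jaw":255},
  {"tx":-0.0237,"ty":-0.0033,"tz":-0.002,"ax":-0.1,"ay":0,"az":-0.75,"jaw":255},
  {"tx":-0.0237,"ty":-0.0036,"tz":-0.001,"ax":0,"ay":0,"az":-0.75,"jaw":255},
  {"tx":-0.0236,"ty":-0.0039,"tz":-0.001,"ax":0,"ay":0,"az":-0.75,"jaw":255},
  {"tx":-0.0236,"ty":-0.0042,"tz":0,"ax":0,"ay":0,"az":-0.75,"jaw":255},
  {"tx":-0.021,"ty":-0.004,"tz":0,"ax":0,"ay":0,"az":-0.75,"jaw":255},
  {"tx":0,"ty":0,"tz":0,"ax":0,"ay":0,"az":0,"jaw":255},
  {"tx":0,"ty":0,"tz":0,"ax":0,"ay":0,"az":0,"jaw":255},
])

```text
time: 15.65
tool_pos: [0.5215, -0.258, 0.2072]
tool_rot: [-0.014, 0.651, 0.759, -0.001]
contact_force: [-0.8, 0.1, -4.6]
gripper_width: 0.505
```

```bash
python3 -c "
from meas import *
plan((.5268,-.264,.15),8.5,255,vmax=.02);grab('wrist','w8')"
```

```text
t 15.65 [ 0.5215 -0.258   0.2072] yaw 8.79 n 3
[{"tx": -0.0026, "ty": 0.0018, "tz": 0.019, "ax": -0.37, "ay": -0.39, "az": 0.09, "jaw": 255}, {"tx": -0.0025, "ty": 0.0017, "tz": 0.019, "ax": -0.37, "ay": -0.39, "az": 0.09, "jaw": 255}, {"tx": -0.0024, "ty": 0.0016, "tz": 0.019, "ax": -0.37, "ay": -0.39, "az": 0.09, "jaw": 255}]
```

View pics/w8.png

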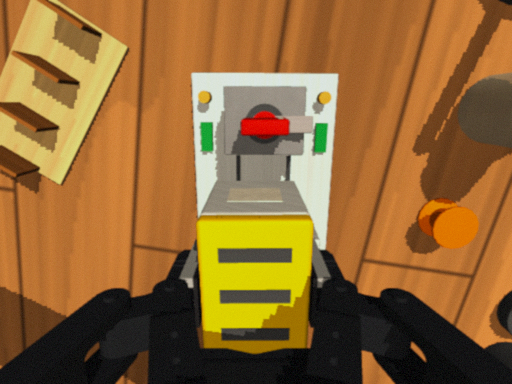

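The module is held over the chassis, with its top at about (255,270). The block is at columns 223–306 and the stud wing at (265,127). I'll straighten up and go lower.

Emit:
move_arm([
  {"tx":-0.0026,"ty":0.0018,"tz":0.019,"ax":-0.5,"ay":-0.4,"az":0.1,"jaw":255},
  {"tx":-0.0025,"ty":0.0017,"tz":0.019,"ax":-0.5,"ay":-0.4,"az":0.1,"jaw":255},
  {"tx":-0.0024,"ty":0.0016,"tz":0.019,"ax":-0.4,"ay":-0.4,"az":0.1,"jaw":255},
  {"tx":0,"ty":0,"tz":0.006,"ax":0,"ay":0,"az":0,"jaw":255},
  {"tx":0,"ty":0,"tz":0,"ax":0,"ay":0,"az":0,"jaw":255},
  {"tx":0,"ty":0,"tz":0,"ax":0,"ay":0,"az":0,"jaw":255},
])

```text
time: 16.3
tool_pos: [0.5277, -0.2579, 0.1417]
tool_rot: [0.001, 0.651, 0.759, 0.002]
contact_force: [0.1, -0.6, -3.7]
gripper_width: 0.508
```

```bash
python3 -c "
from meas import *
plan((.5268,-.264,.13),8.5,255,vmax=.02);f=grab('wrist','w9')
im=f['color'][30:300,120:400,::-1];cv2.imwrite('pics/c9.png',cv2.resize(im,None,fx=2.2,fy=2.2,interpolation=cv2.INTER_CUBIC))
s=manip.state();print(s['tool_pos'],tyaw(s))"
```

```text
t 16.3 [ 0.5277 -0.2579  0.1417] yaw 8.81 n 1
[{"tx": -0.0059, "ty": -0.0019, "tz": 0.0116, "ax": 0.29, "ay": -0.09, "az": 0.31, "jaw": 255}]
[ 0.52790569 -0.25796908  0.14197421] 8.80925037763427
```

View pics/c9.png

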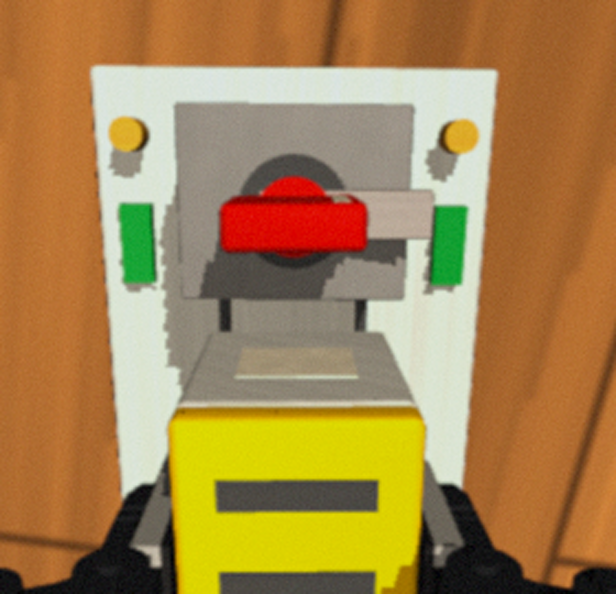

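```bash
python3 - <<'E'
from h import *
f=dict(np.load('pics/w9.npz'))
def P(cx,cy,z): return ray(f,120+cx/2.2-.3,30+cy/2.2-.3,z)[:2]*1000
W=np.array([P(176,104,.07),P(413,103,.07),P(405,298,.07),P(187,298,.07)])
a=np.radians(8.5);ex=np.array([np.cos(a),np.sin(a)]);ey=np.array([-ex[1],ex[0]])
print(W.round(1)); print('bay from blk', (W.mean(0)-64*ey).round(1), 'face->',((W[2]+W[3])/2-35*ey).round(1),'yaw',np.degrees(np.arctan2(*(W[1]-W[0])[::-1])),np.degrees(np.arctan2(*(W[2]-W[3])[::-1])))
t=W=np.array([P(170,405,.178),P(423,405,.178)]);print('mod top edge',t.round(1),'ctr',(t.mean(0)-32*ey).round(1))
b=np.array([P(213,332,.118),P(383,332,.118)]);print('mod bot edge',b.round(1),'ctr',(b.mean(0)-32*ey).round(1))
E
```

```text
[[ 479.2 -177.3]
 [ 547.1 -166.5]
 [ 556.2 -223.4]
 [ 488.4 -233.8]]
bay from blk [ 527.2 -263.5] face-> [ 527.5 -263.2] yaw 9.020689839650792 8.715840411732245
mod top edge [[ 500.7 -227.1]
 [ 541.8 -220.8]] ctr [ 526.  -255.6]
mod bot edge [[ 501.6 -230.3]
 [ 543.2 -223.9]] ctr [ 527.1 -258.7]
```

Emit:
move_arm([
  {"tx":-0.005,"ty":-0.0012,"tz":0.003,"ax":0.3,"ay":-0.1,"az":0.1,"jaw":255},
  {"tx":-0.001,"ty":0,"tz":0.006,"ax":0,"ay":0,"az":0,"jaw":255},
  {"tx":0,"ty":0,"tz":0.003,"ax":0,"ay":0,"az":0,"jaw":255},
  {"tx":0,"ty":0,"tz":0,"ax":0,"ay":0,"az":0,"jaw":255},
  {"tx":0,"ty":0,"tz":0,"ax":0,"ay":0,"az":0,"jaw":255},
])

```text
time: 16.85
tool_pos: [0.5292, -0.2657, 0.1322]
tool_rot: [0.003, 0.652, 0.759, 0.0]
contact_force: [0.7, 0.4, -4.6]
gripper_width: 0.508
```

```bash
python3 -c "
from meas import *
plan((.5274,-.2637,.1),8.7,255,vmax=.1)"
```

```text
t 16.85 [ 0.5292 -0.2657  0.1322] yaw 8.69 n 1
[{"tx": 0.0024, "ty": -0.0016, "tz": 0.0322, "ax": 0.21, "ay": 0.23, "az": -0.01, "jaw": 255}]
```

Emit:
move_arm([
  {"tx":0.002,"ty":-0.0016,"tz":0.003,"ax":0.2,"ay":0.2,"az":0,"jaw":255},
  {"tx":0,"ty":0,"tz":0.005,"ax":0,"ay":0,"az":0,"jaw":255},
  {"tx":0,"ty":0,"tz":0.003,"ax":0,"ay":0,"az":0,"jaw":255},
  {"tx":0,"ty":0,"tz":0,"ax":0,"ay":0,"az":0,"jaw":255},
  {"tx":0,"ty":0,"tz":0,"ax":0,"ay":0,"az":0,"jaw":255},
])

```text
time: 17.35
tool_pos: [0.527, -0.2637, 0.1201]
tool_rot: [-0.0, 0.652, 0.759, -0.0]
contact_force: [-0.9, 0.1, -3.4]
gripper_width: 0.506
```

```bash
python3 -c "
from meas import *
plan((.5274,-.2637,.1),8.7,255,vmax=.1)"
```

```text
t 17.35 [ 0.527  -0.2637  0.1201] yaw 8.69 n 1
[{"tx": -0.0, "ty": 0.0004, "tz": 0.0201, "ax": -0.02, "ay": -0.0, "az": -0.01, "jaw": 255}]
```

Emit:
move_arm([
  {"tx":0,"ty":0,"tz":0.005,"ax":0,"ay":0,"az":0,"jaw":255},
  {"tx":0,"ty":0,"tz":0.006,"ax":0,"ay":0,"az":0,"jaw":255},
  {"tx":0,"ty":0,"tz":0.006,"ax":0,"ay":0,"az":0,"jaw":255},
  {"tx":0,"ty":0,"tz":0.003,"ax":0,"ay":0,"az":0,"jaw":255},
  {"tx":0,"ty":0,"tz":0,"ax":0,"ay":0,"az":0,"jaw":255},
])

```text
time: 17.85
tool_pos: [0.527, -0.2637, 0.0981]
tool_rot: [-0.0, 0.651, 0.759, -0.0]
contact_force: [0.1, 0.4, -3.4]
gripper_width: 0.508
```

```bash
python3 -c "
from meas import *
f=grab('wrist','w10');plan((.5274,-.2637,.09),8.7,255,vmax=.1)
im=f['color'][30:300,120:400,::-1];cv2.imwrite('pics/c10.png',cv2.resize(im,None,fx=2.2,fy=2.2,interpolation=cv2.INTER_CUBIC))"
```

```text
t 17.9 [ 0.527  -0.2637  0.0982] yaw 8.69 n 1
[{"tx": -0.0001, "ty": 0.0004, "tz": 0.0082, "ax": -0.03, "ay": -0.01, "az": -0.01, "jaw": 255}]
```

View pics/c10.png

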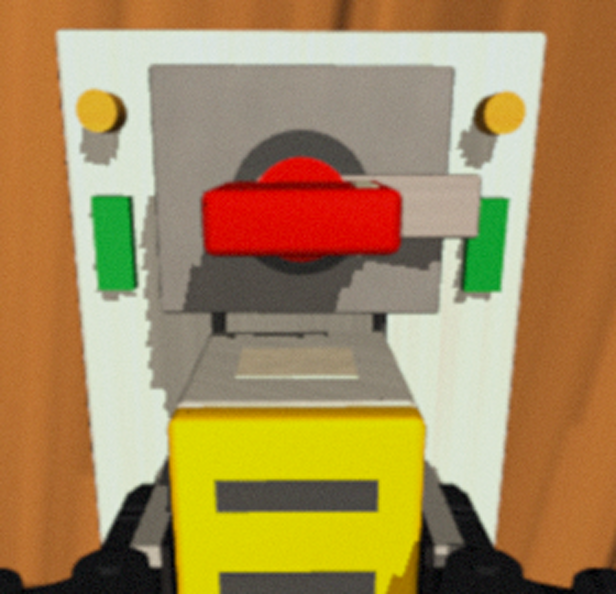

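The module's underside is already below the panel top with no contact force, and it sits symmetrically between the ribs seen at crop columns 218 and 380. Continuing down.

Emit:
move_arm([
  {"tx":0,"ty":0,"tz":0.005,"ax":0,"ay":0,"az":0,"jaw":255},
  {"tx":0,"ty":0,"tz":0.006,"ax":0,"ay":0,"az":0,"jaw":255},
  {"tx":0,"ty":0,"tz":0.006,"ax":0,"ay":0,"az":0,"jaw":255},
  {"tx":0,"ty":0,"tz":0.003,"ax":0,"ay":0,"az":0,"jaw":255},
  {"tx":0,"ty":0,"tz":0,"ax":0,"ay":0,"az":0,"jaw":255},
])

```text
time: 18.4
tool_pos: [0.5272, -0.2638, 0.0768]
tool_rot: [0.0, 0.652, 0.759, -0.0]
contact_force: [0.0, 1.1, -3.1]
gripper_width: 0.506
```

```bash
python3 -c "
from meas import *
f=grab('wrist','w11');plan((.5274,-.2637,.034),8.7,255,vmax=.1)
im=f['color'][30:300,120:400,::-1];cv2.imwrite('pics/c11.png',cv2.resize(im,None,fx=2.2,fy=2.2,interpolation=cv2.INTER_CUBIC))"
```

```text
t 18.45 [ 0.5273 -0.2639  0.077 ] yaw 8.69 n 1
[{"tx": 0.0002, "ty": 0.0002, "tz": 0.043, "ax": 0.0, "ay": 0.02, "az": -0.01, "jaw": 255}]
```

View pics/c11.png

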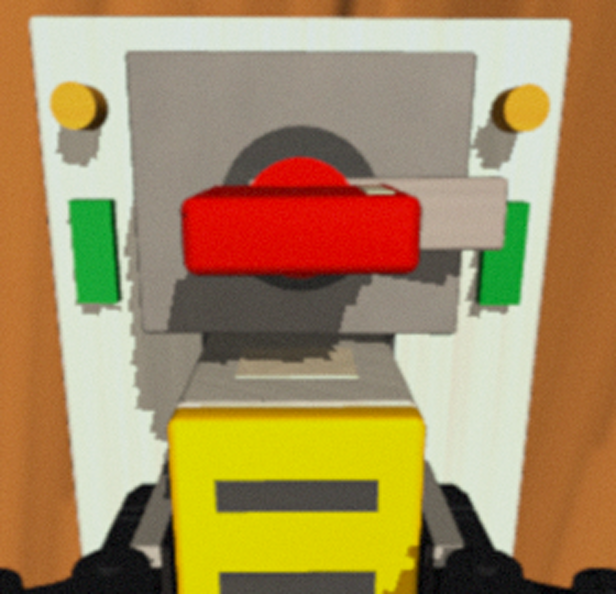

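Emit:
move_arm([
  {"tx":0,"ty":0,"tz":0.006,"ax":0,"ay":0,"az":0,"jaw":255},
  {"tx":0,"ty":0,"tz":0.006,"ax":0,"ay":0,"az":0,"jaw":255},
  {"tx":0,"ty":0,"tz":0.006,"ax":0,"ay":0,"az":0,"jaw":255},
  {"tx":0,"ty":0,"tz":0.006,"ax":0,"ay":0,"az":0,"jaw":255},
  {"tx":0,"ty":0,"tz":0.002,"ax":0,"ay":0,"az":0,"jaw":255},
  {"tx":0,"ty":0,"tz":0,"ax":0,"ay":0,"az":0,"jaw":255},
  {"tx":0,"ty":0,"tz":0,"ax":0,"ay":0,"az":0,"jaw":255},
])

```text
time: 19.15
tool_pos: [0.5274, -0.264, 0.0487]
tool_rot: [0.0, 0.651, 0.759, -0.0]
contact_force: [-0.6, 0.3, -4.0]
gripper_width: 0.509
```

```bash
python3 -c "
from meas import *
plan((.5274,-.2637,.034),8.7,255,vmax=.1)"
```

```text
t 19.15 [ 0.5274 -0.264   0.0487] yaw 8.69 n 1
[{"tx": 0.0003, "ty": 0.0001, "tz": 0.0147, "ax": 0.01, "ay": 0.03, "az": -0.01, "jaw": 255}]
```

Emit:
move_arm([
  {"tx":0,"ty":0,"tz":0.004,"ax":0,"ay":0,"az":0,"jaw":255},
  {"tx":0,"ty":0,"tz":0.004,"ax":0,"ay":0,"az":0,"jaw":255},
  {"tx":0,"ty":0,"tz":0.003,"ax":0,"ay":0,"az":0,"jaw":255},
  {"tx":0,"ty":0,"tz":0.001,"ax":0,"ay":0,"az":0,"jaw":255},
  {"tx":0,"ty":0,"tz":0,"ax":0,"ay":0,"az":0,"jaw":255},
  {"tx":0,"ty":0,"tz":0,"ax":0,"ay":0,"az":0,"jaw":255},
])

```text
time: 19.75
tool_pos: [0.5279, -0.2643, 0.0363]
tool_rot: [0.001, 0.652, 0.759, -0.0]
contact_force: [-0.8, 1.1, -3.8]
gripper_width: 0.511
```

Emit:
move_arm([
  {"tx":0,"ty":0,"tz":0.0015,"ax":0,"ay":0,"az":0,"jaw":255},
  {"tx":0,"ty":0,"tz":0.001,"ax":0,"ay":0,"az":0,"jaw":255},
  {"tx":0,"ty":0,"tz":0,"ax":0,"ay":0,"az":0,"jaw":255},
  {"tx":0,"ty":0,"tz":0,"ax":0,"ay":0,"az":0,"jaw":255},
])

```text
time: 20.15
tool_pos: [0.5286, -0.2647, 0.0351]
tool_rot: [0.002, 0.651, 0.759, 0.0]
contact_force: [0.5, -0.7, -3.0]
gripper_width: 0.504
```

Emit:
move_arm([
  {"tx":0.0008,"ty":-0.0008,"tz":0.001,"ax":0.2,"ay":0.1,"az":0,"jaw":255},
  {"tx":0,"ty":0,"tz":0.001,"ax":0,"ay":0,"az":0,"jaw":255},
  {"tx":0,"ty":0,"tz":0,"ax":0,"ay":0,"az":0,"jaw":255},
])

```text
time: 20.45
tool_pos: [0.5285, -0.2647, 0.035]
tool_rot: [0.001, 0.651, 0.759, -0.001]
contact_force: [-0.6, -1.0, -3.0]
gripper_width: 0.505
```

Emit:
move_arm([
  {"tx":0.001,"ty":-0.001,"tz":0.002,"ax":0,"ay":0,"az":0,"jaw":255},
  {"tx":0,"ty":0,"tz":0.002,"ax":0,"ay":0,"az":0,"jaw":255},
])

```text
time: 20.65
tool_pos: [0.5286, -0.2648, 0.0349]
tool_rot: [0.001, 0.651, 0.759, -0.001]
contact_force: [-8.8, 5.3, 14.4]
gripper_width: 0.501
```

```bash
python3 -c "
from meas import *
f=grab('wrist','w12');plan((.5274,-.2637,.034),8.7,255,vmax=.1);print(manip.state()['contact_force'])"
```

```text
t 20.7 [ 0.5286 -0.2648  0.0349] yaw 8.7 n 1
[{"tx": 0.0013, "ty": -0.001, "tz": 0.0009, "ax": 0.03, "ay": 0.18, "az": -0.0, "jaw": 255}]
[-6.34550702  4.10452475 12.26689659]
```

View pics/w12.png

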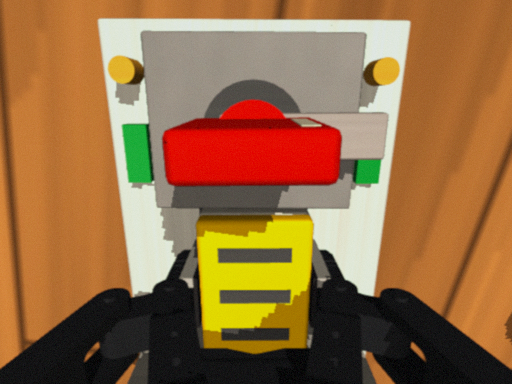

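It is seated: there is upward floor force at TCP z = 0.035, and the module top is level with the block. Releasing.

Emit:
move_arm([
  {"tx":0,"ty":0,"tz":-0.001,"ax":0,"ay":0,"az":0,"jaw":0},
  {"tx":0,"ty":0,"tz":0,"ax":0,"ay":0,"az":0,"jaw":0},
  {"tx":0,"ty":0,"tz":0,"ax":0,"ay":0,"az":0,"jaw":0},
  {"tx":0,"ty":0,"tz":0,"ax":0,"ay":0,"az":0,"jaw":0},
  {"tx":0,"ty":0,"tz":0,"ax":0,"ay":0,"az":0,"jaw":0},
  {"tx":0,"ty":0,"tz":-0.01,"ax":0,"ay":0,"az":0,"jaw":0},
  {"tx":0,"ty":0,"tz":-0.02,"ax":0,"ay":0,"az":0,"jaw":0},
  {"tx":0,"ty":0,"tz":-0.03,"ax":0,"ay":0,"az":0,"jaw":0},
  {"tx":0,"ty":0,"tz":-0.04,"ax":0,"ay":0,"az":0,"jaw":0},
  {"tx":0,"ty":0,"tz":-0.04,"ax":0,"ay":0,"az":0,"jaw":0},
  {"tx":0,"ty":0,"tz":-0.03,"ax":0,"ay":0,"az":0,"jaw":0},
  {"tx":0,"ty":0,"tz":0,"ax":0,"ay":0,"az":0,"jaw":0},
])

```text
time: 21.9
tool_pos: [0.5281, -0.264, 0.2146]
tool_rot: [0.002, 0.651, 0.759, -0.001]
contact_force: [0.2, 0.1, 0.4]
gripper_width: 1.003
```

```bash
python3 -c "
from meas import *
f=grab('wrist','w13')
for c in masks(f,(24,140,100),(36,255,255)):rep(f,'yellow',c,.07)
for c in masks(f,(0,180,100),(5,255,255)):rep(f,'stud',c,.1205)
s=manip.state();print(s['time'],s['tool_pos'],tyaw(s),s['joint_pos'])
im=f['color'][0:270,120:400,::-1];cv2.imwrite('pics/c13.png',cv2.resize(im,None,fx=2.2,fy=2.2,interpolation=cv2.INTER_CUBIC))"
```

```text
yellow px [255.  179.5] mm [ 527.7 -265.1] [43.9 63.1] long axis -81.4
stud px [254.  111.5] mm [ 517.1 -200.8] [33.6 19. ] long axis 8.6
21.95 [ 0.52732507 -0.26347785  0.21230177] 8.69161746228847 [-0.5887566  -0.019227    1.71759932 -0.00172625  1.44219327 -0.74023382]
```

View pics/c13.png

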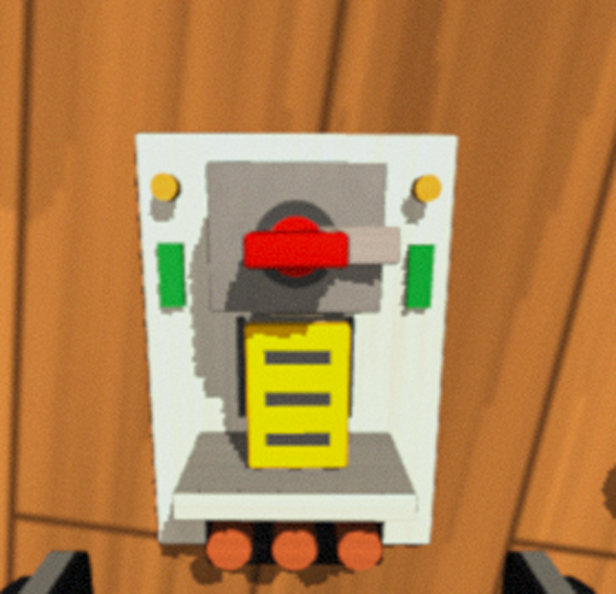

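The yellow module stands fully in the bay between the ribs, and its top measures (527.7, −265.1) mm. The stud wing is at crop (296,250). Next is the stud grip position.

```bash
python3 - <<'E'
from meas import *
f=dict(np.load('pics/w13.npz'))
def P(cx,cy,z): return ray(f,120+cx/2.2-.3,cy/2.2-.3,z)[:2]*1000
print('wing',P(296,250,.1205),P(245,251,.1205),P(348,251,.1205))
W=np.array([P(207,163,.07),P(387,163,.07),P(382,311,.07),P(212,311,.07)]);a=np.radians(8.7);ey=np.array([-np.sin(a),np.cos(a)])
print('blk stud',W.mean(0)-2*ey,'disc',P(296,238,.071))
plan((.517,-.202,.17),98.7,120,vmax=.03)
E
```

```text
wing [ 517.49036227 -201.94805381] [ 500.87257428 -204.80121028] [ 534.53579532 -199.67861482]
blk stud [ 517.99708888 -202.40698076] disc [ 517.21275912 -199.97091122]
t 21.95 [ 0.5273 -0.2635  0.2123] yaw 8.69 n 11
[{"tx": 0.0057, "ty": -0.0001, "tz": 0.0038, "ax": -0.01, "ay": 0.01, "az": -8.18, "jaw": 120}, {"tx": 0.0056, "ty": 0.0007, "tz": 0.0038, "ax": -0.01, "ay": 0.01, "az": -8.18, "jaw": 120}, {"tx": 0.0055, "ty": 0.0015, "tz": 0.0038, "ax": -0.01, "ay": 0.01, "az": -8.18, "jaw": 120}, {"tx": 0.0052, "ty": 0.0023, "tz": 0.0038, "ax": -0.01, "ay": 0.01, "az": -8.18, "jaw": 120}, {"tx": 0.0048, "ty": 0.003, "tz": 0.0038, "ax": -0.01, "ay": 0.01, "az": -8.18, "jaw": 120}, {"tx": 0.0043, "ty": 0.0037, "tz": 0.0038, "ax": -0.01, "ay": 0.01, "az": -8.18, "jaw": 120}, {"tx": 0.0038, "ty": 0.0042, "tz": 0.0038, "ax": -0.01, "ay": 0.01, "az": -8.18, "jaw": 120}, {"tx": 0.0031, "ty": 0.0047, "tz": 0.0038, "ax": -0.01, "ay": 0.01, "az": -8.18, "jaw": 120}, {"tx": 0.0024, "ty": 0.0051, "tz": 0.0038, "ax": -0.01, "ay": 0.01, "az": -8.18, "jaw": 120}, {"tx": 0.0017, "ty": 0.0054, "tz": 0.0038, "ax": -0.01, "ay": 0.01, "az": -8.18, "jaw": 120}, {"tx": 0.0009, "ty": 0.0056, "tz": 0.0038, "ax": -0.01, "ay": 0.01, "az": -8.18, "jaw": 120}]
```

Stud axis is at (517.6, −202.2) mm.

Emit:
move_arm([
  {"tx":0.0057,"ty":0,"tz":0,"ax":0,"ay":0,"az":-8.2,"jaw":120},
  {"tx":0.0056,"ty":0.0007,"tz":0,"ax":0,"ay":0,"az":-8.2,"jaw":120},
  {"tx":0.0055,"ty":0.0015,"tz":0,"ax":0,"ay":0,"az":-8.2,"jaw":120},
  {"tx":0.0052,"ty":0.0023,"tz":0,"ax":0,"ay":0,"az":-8.2,"jaw":120},
  {"tx":0.0048,"ty":0.003,"tz":0,"ax":0,"ay":0,"az":-8.2,"jaw":120},
  {"tx":0.0043,"ty":0.0037,"tz":0,"ax":0,"ay":0,"az":-8.2,"jaw":120},
  {"tx":0.0038,"ty":0.0042,"tz":0,"ax":0,"ay":0,"az":-8.2,"jaw":120},
  {"tx":0.0031,"ty":0.0047,"tz":0,"ax":0,"ay":0,"az":-8.2,"jaw":120},
  {"tx":0.0024,"ty":0.0051,"tz":0,"ax":0,"ay":0,"az":-8.2,"jaw":120},
  {"tx":0.001,"ty":0.005,"tz":0,"ax":0,"ay":0,"az":-8,"jaw":120},
  {"tx":0,"ty":0,"tz":0,"ax":0,"ay":0,"az":-2,"jaw":120},
  {"tx":0,"ty":0,"tz":0,"ax":0,"ay":0,"az":0,"jaw":120},
])

```text
time: 23.15
tool_pos: [0.5071, -0.2006, 0.1914]
tool_rot: [-0.014, -0.052, 0.998, 0.008]
contact_force: [0.1, 0.6, 0.9]
gripper_width: 0.533
```

```bash
python3 -c "
from meas import *
plan((.5176,-.2022,.145),98.7,120,vmax=.02)"
```

```text
t 23.15 [ 0.5071 -0.2006  0.1914] yaw 96.0 n 3
[{"tx": -0.0038, "ty": -0.0012, "tz": 0.0154, "ax": 0.35, "ay": -0.5, "az": -0.9, "jaw": 120}, {"tx": -0.0037, "ty": -0.0011, "tz": 0.0154, "ax": 0.35, "ay": -0.5, "az": -0.9, "jaw": 120}, {"tx": -0.0035, "ty": -0.0011, "tz": 0.0154, "ax": 0.35, "ay": -0.5, "az": -0.9, "jaw": 120}]
```

Emit:
move_arm([
  {"tx":-0.004,"ty":-0.0012,"tz":0.013,"ax":0.4,"ay":-0.6,"az":-0.9,"jaw":120},
  {"tx":-0.0037,"ty":-0.0011,"tz":0.014,"ax":0.4,"ay":-0.6,"az":-0.9,"jaw":120},
  {"tx":-0.0035,"ty":-0.0011,"tz":0.012,"ax":0.4,"ay":-0.5,"az":-0.9,"jaw":120},
  {"tx":0,"ty":0,"tz":0,"ax":0,"ay":0,"az":0,"jaw":120},
  {"tx":0,"ty":0,"tz":0,"ax":0,"ay":0,"az":0,"jaw":120},
])

```text
time: 23.65
tool_pos: [0.5155, -0.2011, 0.146]
tool_rot: [-0.001, -0.074, 0.997, 0.001]
contact_force: [0.6, -0.6, 0.7]
gripper_width: 0.528
```

```bash
python3 -c "
from meas import *
f=grab('wrist','w14')
plan((.5176,-.2022,.135),98.7,120,vmax=.02)"
```

```text
t 23.7 [ 0.5154 -0.2011  0.1458] yaw 98.51 n 1
[{"tx": -0.0021, "ty": -0.0015, "tz": 0.0108, "ax": 0.11, "ay": -0.15, "az": -0.19, "jaw": 120}]
```

View pics/w14.png

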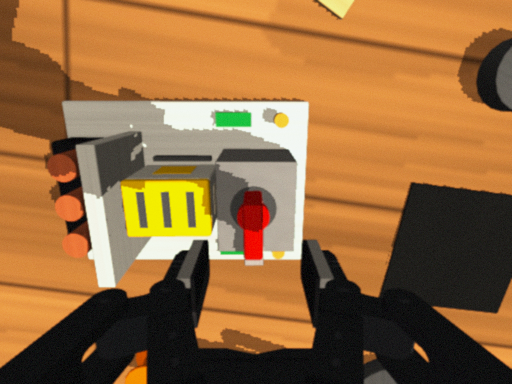

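The wing, at columns 243–263, is midway between the pads (about columns 208 and 302). Descending over it.

Emit:
move_arm([
  {"tx":-0.002,"ty":-0.0013,"tz":0.008,"ax":0.1,"ay":-0.1,"az":-0.2,"jaw":120},
  {"tx":0,"ty":0,"tz":0.012,"ax":0,"ay":0,"az":0,"jaw":120},
  {"tx":0,"ty":0,"tz":0.012,"ax":0,"ay":0,"az":0,"jaw":120},
  {"tx":0,"ty":0,"tz":0.01,"ax":0,"ay":0,"az":0,"jaw":120},
  {"tx":0,"ty":0,"tz":0.004,"ax":0,"ay":0,"az":0,"jaw":120},
  {"tx":0,"ty":0,"tz":0,"ax":0,"ay":0,"az":0,"jaw":120},
  {"tx":0,"ty":0,"tz":0,"ax":0,"ay":0,"az":0,"jaw":120},
])

```text
time: 24.4
tool_pos: [0.5177, -0.2024, 0.0963]
tool_rot: [-0.0, -0.075, 0.997, -0.0]
contact_force: [-0.2, 0.3, 0.3]
gripper_width: 0.529
```

```bash
python3 -c "
from meas import *
plan((.5176,-.2022,.092),98.7,120,vmax=.02)"
```

```text
t 24.4 [ 0.5177 -0.2024  0.0963] yaw 98.65 n 1
[{"tx": 0.0001, "ty": 0.0002, "tz": 0.0043, "ax": -0.01, "ay": -0.04, "az": -0.05, "jaw": 120}]
```

Emit:
move_arm([
  {"tx":0,"ty":0,"tz":0.003,"ax":0,"ay":0,"az":0,"jaw":120},
  {"tx":0,"ty":0,"tz":0.0005,"ax":0,"ay":0,"az":0,"jaw":120},
  {"tx":0,"ty":0,"tz":0,"ax":0,"ay":0,"az":0,"jaw":190},
  {"tx":0,"ty":0,"tz":0,"ax":0,"ay":0,"az":0,"jaw":255},
  {"tx":0,"ty":0,"tz":0,"ax":0,"ay":0,"az":0,"jaw":255},
  {"tx":0,"ty":0,"tz":0,"ax":0,"ay":0,"az":0,"jaw":255},
  {"tx":0,"ty":0,"tz":0,"ax":0,"ay":0,"az":0,"jaw":255},
])

```text
time: 25.1
tool_pos: [0.5185, -0.2021, 0.0943]
tool_rot: [0.001, -0.076, 0.997, -0.0]
contact_force: [-0.3, 1.6, -0.8]
gripper_width: 0.124
```

```bash
python3 -c "
from meas import *
s=manip.state();print(s['gripper_width'],s['contact_force'],s['ft_torque'])
plan((.5176,-.2022,.085),98.7,255,vmax=.02)
f=grab('wrist','w15')"
```

```text
0.1238921833567107 [-0.30167653  1.64005511 -0.78999854] [0.02562624 0.03184842 0.01254653]
t 25.1 [ 0.5185 -0.2021  0.0943] yaw 98.67 n 1
[{"tx": 0.001, "ty": 0.0, "tz": 0.0093, "ax": -0.02, "ay": 0.08, "az": -0.03, "jaw": 255}]
```

View pics/w15.png

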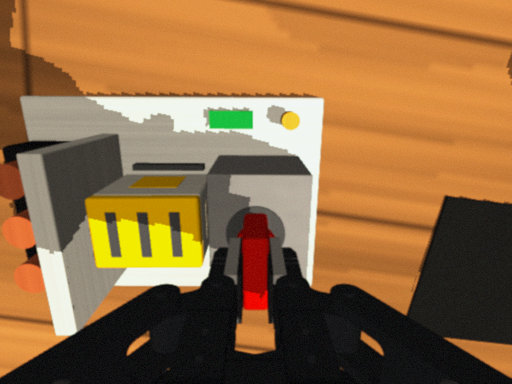

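The pads hold the red wing around (256,250), with the opening at 0.124. Pressing in.

Emit:
move_arm([
  {"tx":0.0008,"ty":0,"tz":0.003,"ax":0,"ay":0,"az":0,"jaw":255},
  {"tx":0,"ty":0,"tz":0.003,"ax":0,"ay":0,"az":0,"jaw":255},
  {"tx":0,"ty":0,"tz":0.003,"ax":0,"ay":0,"az":0,"jaw":255},
  {"tx":0,"ty":0,"tz":0.002,"ax":0,"ay":0,"az":0,"jaw":255},
])

```text
time: 25.55
tool_pos: [0.5187, -0.2022, 0.0876]
tool_rot: [0.001, -0.076, 0.997, 0.0]
contact_force: [-4.1, 3.8, 8.9]
gripper_width: 0.127
```

Emit:
move_arm([
  {"tx":0.0005,"ty":0,"tz":0.003,"ax":0,"ay":0,"az":0,"jaw":255},
  {"tx":0,"ty":0,"tz":0.0025,"ax":0,"ay":0,"az":6,"jaw":255},
  {"tx":0,"ty":0,"tz":0.0025,"ax":0,"ay":0,"az":8,"jaw":255},
  {"tx":0,"ty":0,"tz":0.0025,"ax":0,"ay":0,"az":8,"jaw":255},
])

```text
time: 25.95
tool_pos: [0.5187, -0.2023, 0.0872]
tool_rot: [-0.001, 0.122, 0.993, 0.001]
contact_force: [-7.2, 5.2, 14.2]
gripper_width: 0.128
```

```bash
python3 -c "
from meas import *
s=manip.state();print(s['gripper_width'],s['contact_force'],s['ft_torque'])
plan((.518,-.2022,.087),8.7,255,vmax=.02)"
```

```text
0.12827967959874537 [-7.23203996  5.16072847 14.19724482] [0.85962145 1.40056146 0.05243492]
t 25.95 [ 0.5187 -0.2023  0.0872] yaw 75.97 n 9
[{"tx": 0.0001, "ty": -0.0, "tz": 0.0, "ax": -0.0, "ay": -0.02, "az": 7.47, "jaw": 255}, {"tx": 0.0001, "ty": -0.0, "tz": 0.0, "ax": -0.0, "ay": -0.02, "az": 7.47, "jaw": 255}, {"tx": 0.0001, "ty": -0.0, "tz": 0.0, "ax": -0.0, "ay": -0.02, "az": 7.47, "jaw": 255}, {"tx": 0.0001, "ty": -0.0, "tz": 0.0, "ax": -0.0, "ay": -0.02, "az": 7.47, "jaw": 255}, {"tx": 0.0001, "ty": -0.0, "tz": 0.0, "ax": -0.0, "ay": -0.02, "az": 7.47, "jaw": 255}, {"tx": 0.0001, "ty": -0.0001, "tz": 0.0, "ax": -0.0, "ay": -0.02, "az": 7.47, "jaw": 255}, {"tx": 0.0001, "ty": -0.0001, "tz": 0.0, "ax": -0.0, "ay": -0.02, "az": 7.47, "jaw": 255}, {"tx": 0.0, "ty": -0.0001, "tz": 0.0, "ax": -0.0, "ay": -0.02, "az": 7.47, "jaw": 255}, {"tx": 0.0, "ty": -0.0001, "tz": 0.0, "ax": -0.0, "ay": -0.02, "az": 7.47, "jaw": 255}]
```

Emit:
move_arm([
  {"tx":0,"ty":0,"tz":0.0025,"ax":0,"ay":0,"az":8,"jaw":255},
  {"tx":0,"ty":0,"tz":0.0025,"ax":0,"ay":0,"az":8,"jaw":255},
  {"tx":0,"ty":0,"tz":0.0025,"ax":0,"ay":0,"az":8,"jaw":255},
  {"tx":0,"ty":0,"tz":0.0025,"ax":0,"ay":0,"az":8,"jaw":255},
  {"tx":0,"ty":0,"tz":0.0025,"ax":0,"ay":0,"az":8,"jaw":255},
  {"tx":0,"ty":0,"tz":0.0025,"ax":0,"ay":0,"az":8,"jaw":255},
  {"tx":0,"ty":0,"tz":0.0025,"ax":0,"ay":0,"az":7,"jaw":255},
])

```text
time: 26.65
tool_pos: [0.5186, -0.2024, 0.0872]
tool_rot: [-0.005, 0.583, 0.813, -0.001]
contact_force: [-8.2, 5.3, 14.8]
gripper_width: 0.125
```

```bash
python3 -c "
from meas import *
s=manip.state();print(s['gripper_width'],s['contact_force'],s['ft_torque'])
plan((.518,-.2022,.087),8.7,255,vmax=.02)"
```

```text
0.1245640545165922 [-8.23062987  5.25944098 14.8292054 ] [0.85436779 1.23829022 0.0953197 ]
t 26.65 [ 0.5186 -0.2024  0.0872] yaw 18.73 n 2
[{"tx": 0.0002, "ty": -0.0002, "tz": 0.0001, "ax": -0.26, "ay": -0.19, "az": 5.02, "jaw": 255}, {"tx": 0.0001, "ty": -0.0003, "tz": 0.0001, "ax": -0.26, "ay": -0.19, "az": 5.02, "jaw": 255}]
```

Emit:
move_arm([
  {"tx":0,"ty":0,"tz":0.0025,"ax":0,"ay":0,"az":6,"jaw":255},
  {"tx":0,"ty":0,"tz":0.0025,"ax":0,"ay":0,"az":3,"jaw":255},
  {"tx":0,"ty":0,"tz":0.002,"ax":0,"ay":0,"az":0,"jaw":255},
])

```text
time: 26.95
tool_pos: [0.5185, -0.2023, 0.0872]
tool_rot: [-0.007, 0.648, 0.762, -0.002]
contact_force: [-5.8, 4.2, 10.6]
gripper_width: 0.124
```

```bash
python3 -c "
from meas import *
s=manip.state();print(s['gripper_width'],s['contact_force'],s['ft_torque'])
plan((.518,-.2022,.087),8.7,255,vmax=.02);grab('wrist','w16')"
```

```text
0.12405150830638105 [-5.84131118  4.23318578 10.56132544] [ 0.58326182  0.97059184 -0.09196934]
t 26.95 [ 0.5185 -0.2023  0.0872] yaw 9.26 n 1
[{"tx": 0.0002, "ty": -0.0005, "tz": 0.0002, "ax": -0.71, "ay": -0.42, "az": 0.55, "jaw": 255}]
```

View pics/w16.png

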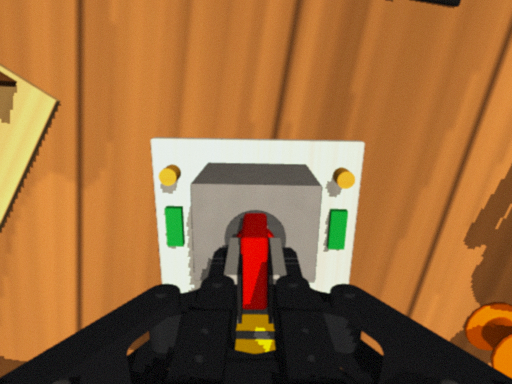

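The wing is turned about 89.4° and now lies along the bay's y axis. Easing off and letting go.

Emit:
move_arm([
  {"tx":0,"ty":0,"tz":-0.002,"ax":0,"ay":0,"az":0.3,"jaw":255},
  {"tx":0,"ty":0,"tz":0,"ax":0,"ay":0,"az":0,"jaw":120},
  {"tx":0,"ty":0,"tz":0,"ax":0,"ay":0,"az":0,"jaw":120},
  {"tx":0,"ty":0,"tz":0,"ax":0,"ay":0,"az":0,"jaw":120},
  {"tx":0,"ty":0,"tz":-0.008,"ax":0,"ay":0,"az":0,"jaw":120},
  {"tx":0,"ty":0,"tz":-0.02,"ax":0,"ay":0,"az":0,"jaw":120},
  {"tx":0,"ty":0,"tz":-0.03,"ax":0,"ay":0,"az":0,"jaw":120},
  {"tx":0,"ty":0,"tz":-0.04,"ax":0,"ay":0,"az":0,"jaw":120},
  {"tx":0,"ty":0,"tz":-0.04,"ax":0,"ay":0,"az":0,"jaw":120},
  {"tx":-0.02,"ty":0,"tz":-0.02,"ax":0,"ay":0,"az":0,"jaw":120},
  {"tx":-0.04,"ty":0,"tz":0,"ax":0,"ay":0,"az":0,"jaw":120},
  {"tx":0,"ty":0,"tz":0,"ax":0,"ay":0,"az":0,"jaw":120},
])

```text
time: 28.2
tool_pos: [0.5302, -0.2648, 0.2562]
tool_rot: [-0.005, 0.649, 0.761, -0.004]
contact_force: [-0.5, -0.5, 0.4]
gripper_width: 0.528
```

```bash
python3 -c "
from meas import *
f=grab('wrist','w17')
for c in masks(f,(24,140,100),(36,255,255)):rep(f,'yellow',c,.07)
for c in masks(f,(0,180,100),(5,255,255)):rep(f,'stud',c,.1165)
s=manip.state();print(s['time'],s['tool_pos'],s['contact_force'])
im=f['color'][30:300,120:400,::-1];cv2.imwrite('pics/c17.png',cv2.resize(im,None,fx=2.2,fy=2.2,interpolation=cv2.INTER_CUBIC))
g=grab('scene','s2');im=g['color'][160:300,60:260,::-1];cv2.imwrite('pics/s2c.png',cv2.resize(im,None,fx=3.5,fy=3.5,interpolation=cv2.INTER_CUBIC))"
```

```text
yellow px [255.5 169.5] mm [ 527.7 -264.8] [43.9 64.2] long axis -80.7
stud px [255. 110.] mm [ 517.7 -202.1] [19.1 33.5] long axis -80.9
28.25 [ 0.53031141 -0.26315611  0.25660619] [0.57705212 0.85410071 0.72401425]
```

View pics/c17.png

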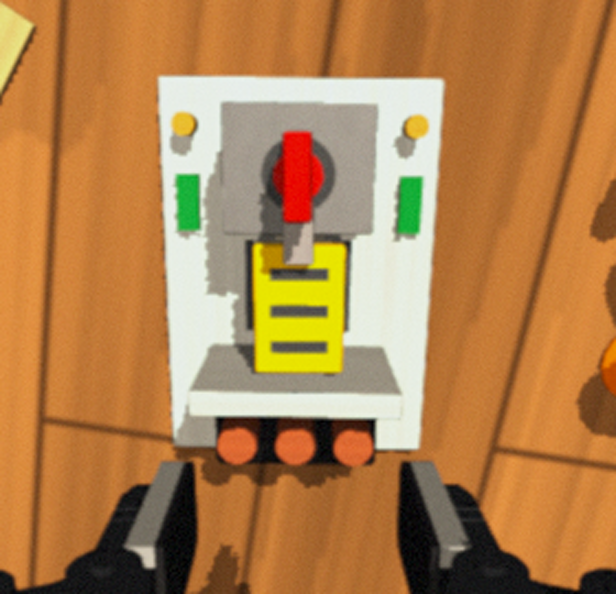

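View pics/s2c.png

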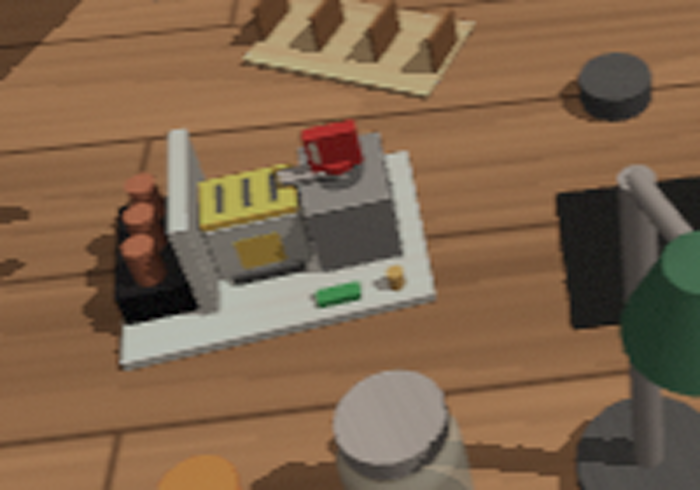

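The tongue points over the module, and the wing measures −80.9° against a bay yaw of about 8.7°, so it has turned roughly 89.6°. The module is still at (527.7, −264.8). I'll let the arm settle, check the bystanders, then hand in.

Emit:
move_arm([
  {"tx":0,"ty":0,"tz":0,"ax":0,"ay":0,"az":0,"jaw":120},
  {"tx":0,"ty":0,"tz":0,"ax":0,"ay":0,"az":0,"jaw":120},
  {"tx":0,"ty":0,"tz":0,"ax":0,"ay":0,"az":0,"jaw":120},
])

```text
time: 28.6
tool_pos: [0.5292, -0.2596, 0.2541]
tool_rot: [-0.008, 0.647, 0.762, -0.003]
contact_force: [-0.4, -0.2, 0.0]
gripper_width: 0.53
```

```bash
python3 -c "
from meas import *
g=grab('top','t2');a=dict(np.load('pics/top0.npz'))['color'].astype(int);d=np.abs(a-g['color']).max(2)>70
d=cv2.morphologyEx(d.astype(np.uint8),cv2.MORPH_OPEN,np.ones((3,3)))
print([cv2.boundingRect(c) for c in cv2.findContours(d,0,1)[0]])
s=manip.state();print(s['time'],s['contact_force'],s['tool_pos'])
manip.job_done()"
```

```text
[(265, 373, 19, 11), (162, 371, 38, 13), (155, 366, 10, 15), (170, 354, 3, 3), (277, 350, 86, 28), (191, 348, 33, 30), (255, 344, 3, 3), (187, 341, 6, 5), (0, 334, 14, 23), (93, 320, 139, 45), (377, 301, 10, 19), (281, 249, 135, 101), (404, 242, 16, 7), (401, 210, 3, 3), (414, 202, 31, 33), (339, 201, 3, 3), (384, 199, 8, 8), (386, 191, 4, 5), (338, 191, 8, 8), (380, 186, 4, 3), (386, 185, 4, 3), (164, 169, 22, 28), (392, 160, 61, 40), (450, 154, 21, 17), (345, 132, 65, 115), (412, 127, 35, 25)]
28.65 [-0.134359    0.6890589   0.19533663] [ 0.52914023 -0.25952994  0.25406152]
the job is handed in; nothing more can be done
```

View pics/t2.png

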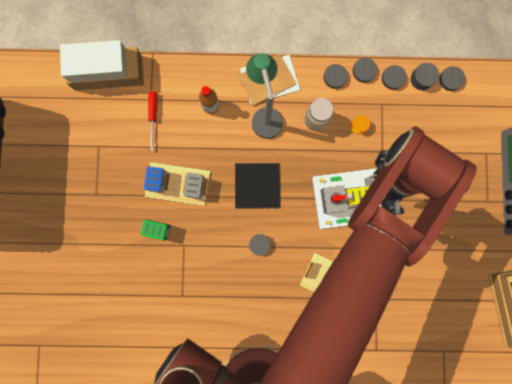

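The job is handed in at 28.65 s. The yellow module is in the bay, the stud is pushed in and turned a quarter turn, and the gripper is clear. I took the module from the left carrier by its ends, stood it on the mat, and took it again by its wide faces. I then seated it in the bay, pushed the red stud in and turned it clockwise before letting go.

**Last checks:**
- **Module:** its top measures (527.7, −264.8) mm against a bay estimate of about (527.2, −263.7). That is roughly 1 mm off, with its length along the bay's y. The floor pushed back at the expected seating height.
- **Stud:** it turned about 89.6° (1.56 rad), and its steel tongue is visible over the module.
- **Arm:** the force reading is near zero with the tool at z = 0.254 m. The spares, jar, bottle, tin, spool and screwdriver appear unmoved in the last top view.

**Disagreements and gaps:**
- **Spring-back:** I did not measure how far the stud sprang back. I judge it locked from the angle and the released picture alone.
- **Tray position:** the tray's outline put the bay about 4 mm from where the block and panel edges did. I used the block and panel.

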